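# Load the overhead carrier line of the training cell

## Robot

A 7-joint arm with a two-finger parallel gripper is mounted at the origin on the work surface. World frame = base frame: x ahead of the robot, y to its left, z up, the work surface at z = 0. Lengths are in mm, angles in rad, forces in N, time in s.
With the tool pointing down it reaches from about 425 to 1025 mm from the base axis. Payload 3.6 kg.
Tool frame: the origin (TCP) lies on the centre line of the jaws, within the pads' length; the fingertips stand 8 mm ahead of it and the grasp point (between the pads) lies 11 mm behind it; z points along the fingers, y is the direction in which the jaws open and shut (so a half turn about z gives the same grasp; the last joint's range is limited). The gripper opens to 85 mm and grips with 20 to 120 N. Pads are 22 mm wide; open, the fingers measure 114 mm over their backs; the gripper's body (76 mm by 85 mm) begins 54 mm behind the grasp point. The pads swing forward as they close: fully open they stand 13 mm farther back than shut.
Start: joints at [1.036, 0.591, 0.048, 1.609, -0.033, 0.943, -0.034], TCP at [309.333, -655.7, 239.302] pointing down, gripper open.
Joint ranges: [-2.69, 2.69], [-0.47, 2.24], [-1.27, 1.36], [0.19, 2.51], [-1.53, 4.68], [0.08, 2.07], [-3.09, 3.09]. Speed limits (rad/s): [2.57, 2.57, 3.14, 3.14, 3.14, 3.14, 3.14].

## Interface

Orientations are given as a unit quaternion [x, y, z, w].
In Python, from rig import env gives the robot as it stands.
- The arm moves only by the tool servo_tool, never from a script. Its argument "steps" is a list that holds one entry, the list of rows, each a list of 6 numbers: the shift along the tool's x, y, z in units of 50 mm (1.0 is 50 mm), then the turn, a rotation vector about the tool's x, y, z in units of 8 degrees (1.0 is 8 degrees). In form: [[[tx, ty, tz, wx, wy, wz], ...]]. A call has 1 to 12 rows; each row shifts and turns the commanded pose from where the row before left it, along the tool's axes as they then stand; what a row does not reach is not made up. A row lasts 1/8 s, in which the tool goes at most 62.5 mm and 10.7 degrees, less where a joint would pass 70% of its speed; a pose out of reach is approached as far as the arm can. A call is refused whole if a number of a shift passes 1 or a number of a turn 1, either way. A call with a gripper value outside its range is refused whole. "fingers" is the closure in counts, from 0 (fully open) to 255 (shut), set as the call begins (left out, the last holds). The fingers move at their own pace and stop on an object; "force" is the grip in N (left out, the last holds). Time passes only in rows, so rows that do not move let the fingers close. It gives the time, the measured TCP pose, the force and the opening at its end, in the units of the state.
- env.read_state(): the state, without advancing time (a new reading comes with each control period).
- env.grab_frame(name): name is "side" or "top" or "wrist"; returns a dict with "img" (400x640x3 uint8, red, green, blue), "range_z" (400x640 float32, mm along the optical axis (not along the pixel's ray), 0 where there is no reading), "mtx" (3x3 intrinsics, pixels), "position" and "attitude" of the camera in the world; the wrist camera has in their place "T_tool_cam" (4x4, takes a point from camera to tool coordinates, whose origin is the TCP and whose axes are the flange's). Camera axes: x right, y up, looking along -z (the intrinsics and any distortion apply to the point x, -y, -z); pixel columns grow to the right and rows downward; lengths in mm; the calibration is good to about 2 mm. The wrist camera is an equidistant fisheye: a pixel r from the principal point sees the ray r / f radians off the axis. A picture is of the moment at which its call begins: read the wrist's pose just before it.
- env.finish_job(): hands the job in, once; it reports no verdict.
The state is a dict: "clock": time; "joints": joint angles; "joint_velocities": joint speeds; "effort": joint torques, N m; "tcp_pos": TCP position; "orientation": TCP orientation; "contact_force": force on the tool from outside, world axes, zero at the start; "torque": the same for the moment, N m; "gripper_width": opening from 0.0 (shut) to 1.0 (fully open).
Only numpy, scipy, OpenCV 4.12 (cv2) and the standard library are available. Lean on these libraries where they do the work, as an engineer would, in place of code of your own. Each camera call takes 0.05 s, during which the arm holds its last target. There are 200 camera calls.

## Task

Switch the line to loading by turning the knob's pointer to the green mark. Then hook every coloured carrier over the bare right-hand end of the overhead rail and slide it along to the mark of its own colour; when all of them hang there, push the star wheel round, spoke by spoke, until its red spoke points at the black index mark, and last turn the knob to the orange mark. Leave the two white plastic cylinders on the bench where they are.

Things in the scene. Friction and masses are not known exactly. Their poses are not given: they have to be found in the camera images.
- rail_mid (a point): Middle of the overhead rail: a level steel bar 16 mm thick, 590 mm long, axis 170 mm above the table, on end posts on a plywood board (140 x 640 x 12 mm). Point on the bar's axis; y runs along the bar from the bare loading end (-y, robot's right) to the marked end; x points away from the robot. Black end balls 32 mm thick at y = -295 and +295 mm. Carriers cannot pass one another on it.
- rail_load (a point): On the rail's axis, mid loading end (y -215 mm of rail_mid, same axes). Hooks go over the rail only within 25 mm to the -y and 50 mm to the +y side of it: from y -128 to +265 mm of rail_mid an 8 mm dark keeper bar, 29 mm above the rail's axis and 6 mm to +x, stops hooks being lifted on or off (10 mm play). Its ends bend to +x and go down 68 mm behind the rail.
- mark_red: The red station mark: a red strip across the board under the rail and an upright red flag (34 mm wide, 100 mm tall) 72 mm behind (+x of) the rail. Origin on the board's top (12 mm above the table), straight below the rail's axis; rail's axes. Marks are about 130 mm apart, colours in any order. If its carrier is absent it stays empty.
- carrier_red: The red carrier, a rigid hanger of 0.2 to 0.4 kg standing on its red foot plate (80 x 80 x 8 mm, white block on it); None if absent. Origin: centre of the foot's underside, z up, centre of mass above it. To hold it, a flat red tab stands at x -40 mm, z 134 to 189 mm, 24 mm long in x, 10 mm thick in y (fingers close along y), on a bracket from the top of the stem.
- carrier_red_hook (a point): Inner peak of the red carrier's inverted hook, 135 mm above the foot's underside at x 0, carrier axes. The stem (6 x 24 mm) stands at x -19 mm, the lip hangs at x +19 mm down to 107 mm above the foot's underside (28 mm deep; inner gap 33 mm), so the hook goes over the rail from the robot's side. When hung, this point is 8.5 mm above the rail's axis.
- mark_yellow: The yellow station mark: a yellow strip across the board under the rail and an upright yellow flag (34 mm wide, 100 mm tall) 72 mm behind (+x of) the rail. Origin on the board's top (12 mm above the table), straight below the rail's axis; rail's axes. Marks are about 130 mm apart, colours in any order. If its carrier is absent it stays empty.
- carrier_yellow: The yellow carrier, a rigid hanger of 0.2 to 0.4 kg standing on its yellow foot plate (80 x 80 x 8 mm, white block on it); None if absent. Origin: centre of the foot's underside, z up, centre of mass above it. To hold it, a flat yellow tab stands at x -40 mm, z 134 to 189 mm, 24 mm long in x, 10 mm thick in y (fingers close along y), on a bracket from the top of the stem.
- carrier_yellow_hook (a point): Inner peak of the yellow carrier's inverted hook, 135 mm above the foot's underside at x 0, carrier axes. The stem (6 x 24 mm) stands at x -19 mm, the lip hangs at x +19 mm down to 107 mm above the foot's underside (28 mm deep; inner gap 33 mm), so the hook goes over the rail from the robot's side. When hung, this point is 8.5 mm above the rail's axis.
- mark_blue: The blue station mark: a blue strip across the board under the rail and an upright blue flag (34 mm wide, 100 mm tall) 72 mm behind (+x of) the rail. Origin on the board's top (12 mm above the table), straight below the rail's axis; rail's axes. Marks are about 130 mm apart, colours in any order. If its carrier is absent it stays empty.
- carrier_blue: The blue carrier, a rigid hanger of 0.2 to 0.4 kg standing on its blue foot plate (80 x 80 x 8 mm, white block on it); None if absent. Origin: centre of the foot's underside, z up, centre of mass above it. To hold it, a flat blue tab stands at x -40 mm, z 134 to 189 mm, 24 mm long in x, 10 mm thick in y (fingers close along y), on a bracket from the top of the stem.
- carrier_blue_hook (a point): Inner peak of the blue carrier's inverted hook, 135 mm above the foot's underside at x 0, carrier axes. The stem (6 x 24 mm) stands at x -19 mm, the lip hangs at x +19 mm down to 107 mm above the foot's underside (28 mm deep; inner gap 33 mm), so the hook goes over the rail from the robot's side. When hung, this point is 8.5 mm above the rail's axis.
- wheel_axis (a point): Star wheel's centre at spoke height (56 mm above the table). Hub 36 mm thick, top at 70 mm; five spokes 72 degrees apart, 12 mm thick, 78 mm long from the axis; grey housing 170 x 170 mm, top at 30 mm. x points away from the robot: the half beyond x +10 mm is under a wire guard (top at 82 mm), so push spokes in the near half. It takes about 2 N at a spoke and stays where left.
- wheel_index (a point): The black index mark on the near side of the wheel housing, 75 mm from the wheel's axis towards -x of wheel_axis, at spoke height.
- wheel_red_tip (a point): Point on the red spoke near its end, 75 mm from the wheel's axis. The other four spokes are bare metal with black tips.
- wheel (a joint): Angle of the star wheel, rad, growing anticlockwise as seen from above; 0 when the red spoke points at the black index mark. It starts between -2.9 and -1.6 and has stops at -3.2 and +0.8, so it is advanced anticlockwise.
- knob (a joint): Angle of the mode knob on the white console (150 x 150 x 40 mm), rad, growing anticlockwise as seen from above; +0.7 points at the green LOAD mark, -0.6 at the orange RUN mark; stops at -1.3 and 1.3. Light friction (0.06 N m), stays where it is left.
- knob_axis (a point): On the knob's axis, at the height to grip it (68 mm above the table), with the console's axes. The grip bar is 70 mm long, 16 mm thick, from 51 to 83 mm above the table on a disc of 40 mm radius; at joint 0 the bar lies along x.
- knob_pointer (a point): Tip of the knob's white pointer, 42 mm from its axis, on the +x half of the bar at joint 0.
- mark_load (a point): Where the pointer tip is when the knob points at the green LOAD mark.
- mark_run (a point): Where the pointer tip is when the knob points at the orange RUN mark.
- spacer_a: A white plastic cylinder 36 mm wide and 30 mm high standing on the table to the right; leave alone. Origin: centre of its underside.
- spacer_b: A white plastic cylinder 36 mm wide and 30 mm high standing on the table to the left; leave alone. Origin: centre of its underside.
There are look-alikes about, which are no part of the job. What is shaped like the carrier_red but purple is not meant.

How it is judged:
By the outcome, as a careful person would: the job done as asked, in the order asked, and still so for the second after the job is handed in, with the robot touching nothing.
Of carrier_red, carrier_yellow, carrier_blue only 2 to 3 are there at a start; the rules pass over those that are not, and their reading is None.
At some moment in a run one of carrier_red, carrier_yellow, carrier_blue may be knocked a few centimetres aside while the robot is not near it.
It also fails if it takes over 210 s, if anything falls off the work surface, if the arm or the gripper's body presses on something with over 40 N, if the wrist force passes 120 N, or if a joint passes its speed limit or range.

## Working session

There is one attempt and no reset: what is moved stays moved. The work goes in short steps, Python scripts to look and compute and a tool call to move; the robot and the scene stay as the last step left them, time stands still between calls to the robot, and variables do not carry over. Pictures are saved under pics/ and viewed, about 12 in all and at most 16, crops included, and the job is handed in when it is done.

Besides the shell and the picture viewer there is one more tool, called after "Request:" in YAML: its name, and indented under it one key for each argument. servo_tool: Moves the arm, as the interface text tells. Its arguments: {"type":"object","properties":{"steps":{"type":"array"},"fingers":{"type":"number"},"force":{"type":"number"}},"required":["steps"]}

```bash
mkdir -p pics; ls; cat > h.py <<'E'
import numpy as np, cv2
from rig import env
from scipy.spatial.transform import Rotation as R
def grab(n,save=None):
    s=env.read_state(); f=env.grab_frame(n); f['state']=s
    if save: cv2.imwrite('pics/'+save+'.png',f['img'][:,:,::-1])
    return f
def cam(f):
    if 'T_tool_cam' in f:
        s=f['state']; T=np.eye(4); T[:3,:3]=R.from_quat(s['orientation']).as_matrix(); T[:3,3]=s['tcp_pos']
        return T@np.array(f['T_tool_cam'])
    T=np.eye(4); a=np.array(f['attitude'],float)
    T[:3,:3]=a if a.shape==(3,3) else R.from_quat(a).as_matrix(); T[:3,3]=f['position']; return T
def rays(f,uv):
    uv=np.atleast_2d(uv).astype(float); K=np.array(f['mtx']); x=(uv[:,0]-K[0,2])/K[0,0]; y=(uv[:,1]-K[1,2])/K[1,1]
    if 'T_tool_cam' in f:
        r=np.hypot(x,y)+1e-9; d=np.c_[np.sin(r)*x/r,np.sin(r)*y/r,np.cos(r)]
    else: d=np.c_[x,y,np.ones_like(x)]
    T=cam(f); return T[:3,3],(d*[1,-1,-1])@T[:3,:3].T
def onplane(f,uv,z):
    o,d=rays(f,uv); return o+d*((z-o[2])/d[:,2])[:,None]
def cloud(f):
    v,u=np.nonzero(f['range_z']>0); uv=np.c_[u,v]; o,d=rays(f,uv)
    T=cam(f); zc=-(d@T[:3,:3])[:,2]
    return uv,o+d*(f['range_z'][v,u]/zc)[:,None]
E
python3 - <<'E'
from h import *
for n in('side','top','wrist'):
    f=grab(n,n+'0'); print(n,{k:np.round(v,3).tolist() for k,v in f.items() if k not in('img','range_z','state')})
print(f['state'])
E
```

```text
pics
side {'mtx': [[436.068, 0.0, 323.907], [0.0, 436.068, 202.899], [0.0, 0.0, 1.0]], 'position': [52.751, 808.832, 693.931], 'attitude': [-0.104, 0.477, 0.849, -0.202]}
top {'mtx': [[369.468, 0.0, 318.729], [0.0, 369.468, 203.601], [0.0, 0.0, 1.0]], 'position': [370.478, 15.59, 1002.585], 'attitude': [0.012, -0.039, -0.696, 0.717]}
wrist {'mtx': [[309.707, 0.0, 316.27], [0.0, 309.707, 198.31], [0.0, 0.0, 1.0]], 'T_tool_cam': [[-0.0, 0.959, 0.285, 72.479], [1.0, 0.001, -0.001, 1.066], [-0.001, 0.285, -0.959, -135.067], [0.0, 0.0, 0.0, 1.0]]}
{'clock': 0.1, 'joints': array([ 1.03649808,  0.59205565,  0.04830105,  1.60965421, -0.0333011 ,
        0.94269011, -0.03370369]), 'joint_velocities': array([-0.00150736, -0.00090742, -0.00010646, -0.00107405,  0.00019404,
       -0.00017747,  0.00029941]), 'effort': array([ 4.45153753e-03, -5.50004411e+01,  1.55275092e+00, -1.98827291e+01,
        9.60527774e-03,  3.82469734e-03, -2.95625352e-05]), 'tcp_pos': array([ 309.04235688, -655.05470801,  238.24965805]), 'orientation': array([ 9.75801066e-01,  2.18657901e-01, -2.72832818e-04, -9.63419111e-04]), 'contact_force': array([ 0.0975843 , -0.64779867,  0.08199605]), 'torque': array([-0.01228301, -0.02054208,  0.02405275]), 'gripper_width': 1.0018893852643778}
```

View pics/top0.png

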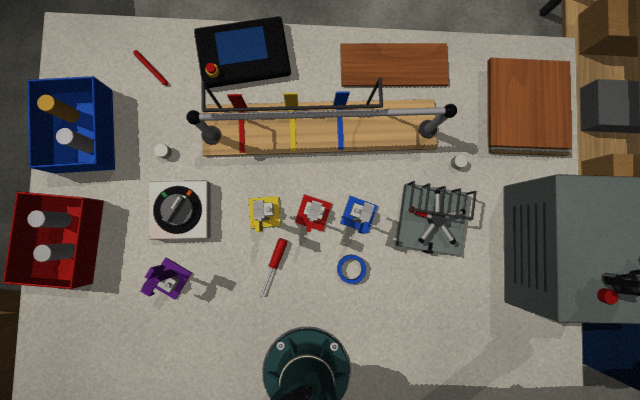

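View pics/side0.png

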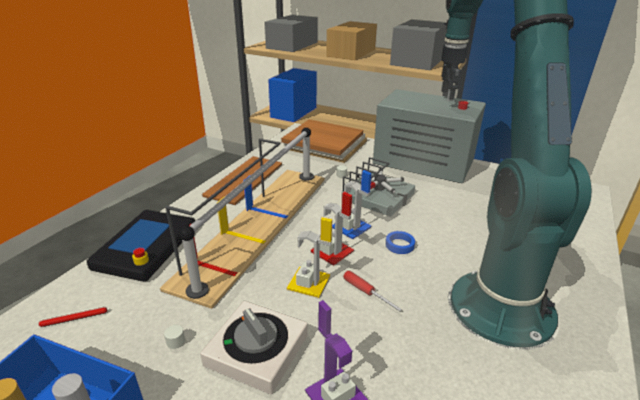

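```bash
cat >> h.py <<'E'
def hsv(f): return cv2.cvtColor(f['img'],cv2.COLOR_RGB2HSV)
HR={'red':[(0,6),(174,180)],'yellow':[(22,33)],'blue':[(100,120)],'green':[(50,85)],'orange':[(9,19)],'purple':[(130,160)]}
def mask(f,c,s=120,v=50):
    h=hsv(f); m=np.zeros(h.shape[:2],bool)
    for a,b in HR[c]: m|=(h[...,0]>=a)&(h[...,0]<=b)
    return m&(h[...,1]>s)&(h[...,2]>v)
def carriers(f):
    uv,P=cloud(f)
    for c in('red','yellow','blue'):
        m=mask(f,c)[uv[:,1],uv[:,0]]; Q=P[m]
        q=Q[(Q[:,0]>300)&(Q[:,0]<560)&(abs(Q[:,1])<350)] if f.get('lim',1) else Q
        ft=q[(q[:,2]>2)&(q[:,2]<16)]; tb=q[(q[:,2]>125)&(q[:,2]<200)]
        print(c,'foot n',len(ft),'tab n',len(tb))
        if len(tb)>3: print('  tab med',np.median(tb,0).round(1),'min',tb.min(0).round(),'max',tb.max(0).round(), 'top', np.median(tb[tb[:,2]>183],0).round(1))
        if len(ft)>20:
            r=cv2.minAreaRect(ft[:,:2].astype(np.float32)); print('  foot',np.round(r[0],1),np.round(r[1],1),round(r[2],1))
E
python3 - <<'E'
from h import *
for n in('top','side'):
    f=grab(n); print(n); carriers(f)
    uv,P=cloud(f)
    if n=='top':
        q=P[(P[:,2]>163)&(P[:,2]<192)&(P[:,0]>560)&(abs(P[:,1])<420)]
        print('rail ext',q.min(0),q.max(0))
        k=q[(q[:,2]<183)]
        for y in range(-320,330,40):
            a=k[abs(k[:,1]-y)<12]; a=a[(a[:,2]>170)] if len(a) else a
            print(y,len(a),np.median(a,0).round(1) if len(a) else '')
    for c in('red','yellow','blue'):
        m=mask(f,c)[uv[:,1],uv[:,0]]; Q=P[m]; Q=Q[(Q[:,0]>560)&(Q[:,0]<800)&(abs(Q[:,1])<350)]
        b=Q[(Q[:,2]>6)&(Q[:,2]<18)]; fl=Q[Q[:,2]>25]
        print(c,'strip',len(b),np.median(b,0).round(1) if len(b) else '', b.min(0).round() if len(b) else'',b.max(0).round() if len(b) else '','flag',np.median(fl,0).round(1) if len(fl) else '')
    for c in('green','orange'):
        m=mask(f,c,80)[uv[:,1],uv[:,0]]; Q=P[m]; Q=Q[(Q[:,0]>300)&(Q[:,0]<600)&(Q[:,1]>150)&(Q[:,2]<60)]
        print(c,len(Q),np.median(Q,0).round(1) if len(Q) else '')
E
```

```text
top
red foot n 513 tab n 51
  tab med [379.4   5.7 189.4] min [368.  -1. 186.] max [391.  12. 192.] top [379.4   5.7 189.4]
  foot [374.6   8. ] [ 80.7 172.2] 72.0
yellow foot n 477 tab n 81
  tab med [376.7 117.5 188. ] min [365. 114. 129.] max [437. 136. 193.] top [376.1 119.6 189.3]
  foot [416.2 125.6] [79.5 80.2] 6.9
blue foot n 388 tab n 85
  tab med [ 380.5 -113.6  187.3] min [ 367. -124.  128.] max [ 392. -109.  193.] top [ 380.5 -116.   189. ]
  foot [ 417.8 -129.2] [79.4 79.8] 72.4
rail ext [ 603.23276676 -327.35914359  163.57789098] [714.95550771 289.38476107 190.3753487 ]
-320 44 [ 648.4 -315.7  180.5]
-280 70 [ 652.8 -279.1  177.5]
-240 71 [ 650.7 -239.5  177.5]
-200 73 [ 648.5 -200.4  177.5]
-160 71 [ 645.1 -160.   177.6]
-120 76 [ 643.6 -119.7  177.1]
-80 73 [639.7 -80.1 177.7]
-40 70 [638.  -39.6 177.2]
0 74 [ 6.344e+02 -4.000e-01  1.774e+02]
40 76 [632.5  40.4 177.5]
80 70 [629.2  79.  177.4]
120 75 [627.  119.6 177.3]
160 80 [624.4 159.8 177.3]
200 75 [621.8 200.2 177.3]
240 90 [620.6 242.7 176.8]
280 55 [609.1 277.4 179.3]
320 0 
red strip 176 [619.7 193.4  14.4] [
[... 452 characters left out ...]
5] [ 93.6 186.9] 62.6
yellow foot n 465 tab n 253
  tab med [374.7 126.2 165.9] min [365. 115. 134.] max [388. 130. 192.] top [376.  125.2 188.1]
  foot [415.7 128.3] [79.  83.7] 7.7
blue foot n 199 tab n 176
  tab med [ 377.9 -111.   166.9] min [ 368. -122.  135.] max [ 392. -104.  192.] top [ 380.2 -112.4  188.2]
  foot [ 387.2 -122. ] [156.9  76. ] 23.4
red strip 155 [628.6 196.7  14.6] [574. 186.  12.] [685. 206.  18.] flag [779.7 275.5  63.5]
yellow strip 190 [648.5  59.9  14.5] [584.  35.   9.] [715.  80.  18.] flag [706.8  79.7  49. ]
blue strip 98 [655.1 -67.9  15.2] [594. -81.  11.] [716. -51.  18.] flag [713.6 -64.9  57.3]
green 49 [451.8 380.6  43. ]
orange 739 [578.6 244.   12.4]
```

```bash
python3 - <<'E'
from h import *
f=grab('top')
a=f['img'][165:260,140:220]; b=f['img'][165:260,390:480]
im=np.hstack([cv2.resize(a,None,fx=4.4,fy=4.4,interpolation=3),cv2.resize(b,None,fx=4.4,fy=4.4,interpolation=3)])
cv2.imwrite('pics/c1.png',im[:,:,::-1]); print(im.shape)
uv,P=cloud(f)
# console corner/top
q=P[(P[:,2]>34)&(P[:,2]<46)&(P[:,0]>330)&(P[:,0]<620)&(P[:,1]>180)&(P[:,1]<450)]
print('console',cv2.minAreaRect(q[:,:2].astype(np.float32)),q.min(0),q.max(0))
q=P[(P[:,2]>76)&(P[:,2]<92)&(P[:,0]>330)&(P[:,0]<620)&(P[:,1]>180)&(P[:,1]<450)]
print('bar',len(q),cv2.minAreaRect(q[:,:2].astype(np.float32)),q.mean(0))
q=P[(P[:,2]>24)&(P[:,2]<36)&(P[:,0]>330)&(P[:,0]<620)&(P[:,1]<-180)&(P[:,1]>-450)]
print('housing',cv2.minAreaRect(q[:,:2].astype(np.float32)))
q=P[(P[:,2]>64)&(P[:,2]<75)&(P[:,0]>330)&(P[:,0]<620)&(P[:,1]<-180)&(P[:,1]>-450)]
print('hub',len(q),q.mean(0),q.min(0),q.max(0))
E
```

```text
(418, 748, 3)
console ((477.4223937988281, 342.5936584472656), (155.57020568847656, 283.014892578125), 89.6062240600586) [336.37764202 263.83786912  34.00646591] [618.39185911 420.37831712  45.93530797]
bar 224 ((500.6479187011719, 311.0370178222656), (24.258676528930664, 253.31504821777344), 69.46196746826172) [431.44242455 336.50740744  83.171807  ]
housing ((459.6940612792969, -331.0325012207031), (171.489501953125, 269.41070556640625), 83.17728424072266)
hub 205 [ 414.46042399 -324.26838286   68.65696212] [ 347.54357202 -415.77912873   64.00611611] [ 500.6540959  -253.67273218   74.95364864]
```

View pics/c1.png

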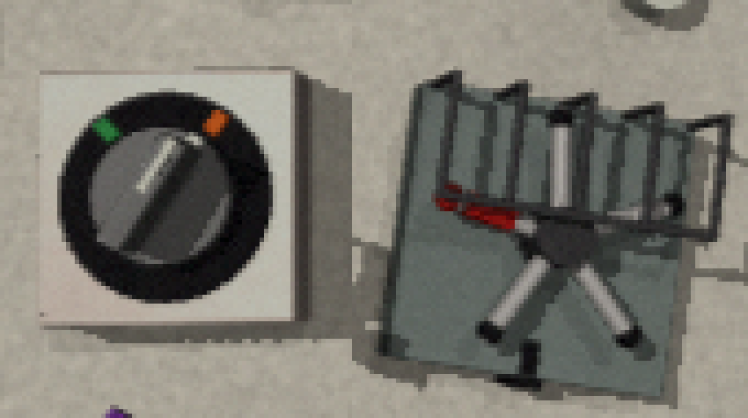

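```bash
python3 - <<'E'
from h import *
f=grab('top'); uv,P=cloud(f)
k=P[(P[:,2]>170)&(P[:,2]<183)&(P[:,0]>600)&(P[:,0]<670)&(abs(P[:,1])<250)]
c=np.polyfit(k[:,1],k[:,0],1)
for _ in range(3):
    r=k[:,0]-np.polyval(c,k[:,1]); g=abs(r)<9; c=np.polyfit(k[g,1],k[g,0],1)
print('rail x=',c,g.sum(),np.std(r[g]))
ball=P[(P[:,2]>179)&(P[:,2]<192)&(P[:,0]>590)&(P[:,0]<680)&((P[:,1]<-260)|(P[:,1]>230))]
for s in(-1,1):
    b=ball[ball[:,1]*s>0]; b=b[abs(b[:,0]-np.polyval(c,b[:,1]))<16]; print('ball',len(b),b.mean(0),b.min(0),b.max(0))
e=np.array([c[0],1])/np.hypot(c[0],1); print('yaw',np.degrees(np.arctan(-c[0])))
nx=np.array([e[1],-e[0]])
for n in('top','side'):
  g=grab(n); U,Q0=cloud(g)
  for col in('red','yellow','blue'):
    Q=Q0[mask(g,col)[U[:,1],U[:,0]]]; Q=Q[(Q[:,0]>570)&(Q[:,0]<800)&(abs(Q[:,1])<350)&(Q[:,2]>5)]
    p0=np.array([np.polyval(c,0),0]); ly=(Q[:,:2]-p0)@e; lx=(Q[:,:2]-p0)@nx
    b=(abs(lx)<68)&(Q[:,2]<19)&(Q[:,2]>9); fl=(abs(lx-72)<8)&(Q[:,2]>20)&(Q[:,2]<125)
    t=lambda s:(np.percentile(ly[s],[3,50,97]).round(1),s.sum()) if s.sum()>5 else None
    print(n,col,'strip y',t(b),'flag y',t(fl))
# knob
q=P[(P[:,2]>78)&(P[:,2]<90)&(abs(P[:,0]-431)<60)&(abs(P[:,1]-340)<60)]
print('bar',len(q),cv2.minAreaRect(q[:,:2].astype(np.float32)),q.mean(0))
q=P[(P[:,2]>36)&(P[:,2]<46)&(abs(P[:,0]-435)<100)&(abs(P[:,1]-340)<100)]
h=hsv(f)
print('console',cv2.minAreaRect(q[:,:2].astype(np.float32)))
for col,(u,v) in {'green':(163.5,194),'orange':(189,193)}.items():
    m=mask(f,col,80).copy(); z=np.zeros_like(m); z[int(v)-6:int(v)+7,int(u)-7:int(u)+8]=1
    vv,uu=np.nonzero(m&z); print(col,len(uu),onplane(f,[[uu.mean(),vv.mean()]],42).round(1))
q=P[(P[:,2]>66)&(P[:,2]<74)&(abs(P[:,0]-414)<30)&(abs(P[:,1]+330)<30)]; print('hub',len(q),q.mean(0))
q=P[(P[:,2]>26)&(P[:,2]<35)&(abs(P[:,0]-414)<105)&(abs(P[:,1]+330)<105)]; print('housing',cv2.minAreaRect(q[:,:2].astype(np.float32)))
q=P[(P[:,2]>2)&(P[:,2]<16)&(abs(P[:,0]-420)<60)&(abs(P[:,1]-5)<60)&mask(f,'red')[uv[:,1],uv[:,0]]]; print('red foot',cv2.minAreaRect(q[:,:2].astype(np.float32)))
E
```

```text
rail x= [-6.57028443e-02  6.35492470e+02] 1527 4.377753446795677
ball 124 [ 656.28228742 -305.92428045  182.72539648] [ 644.15995964 -325.3612219   179.00399833] [ 669.81765249 -260.09166859  190.37831329]
ball 137 [618.24594312 268.40749861 182.7941574 ] [604.9939341  230.43686971 179.04515743] [632.28122707 288.56563797 188.79707861]
yaw 3.759092729299473
top red strip y (array([187.3, 193.9, 200.6]), np.int64(183)) flag y (array([177.9, 194.9, 209.1]), np.int64(76))
top yellow strip y (array([49.5, 56.4, 63.5]), np.int64(186)) flag y (array([41.4, 56. , 70.9]), np.int64(151))
top blue strip y (array([-79.4, -73.1, -67.5]), np.int64(148)) flag y (array([-87.7, -72.2, -57.9]), np.int64(140))
side red strip y (array([190.1, 197.2, 203. ]), np.int64(156)) flag y (array([179.6, 180.6, 181.6]), np.int64(8))
side yellow strip y (array([50.7, 60.3, 66.1]), np.int64(170)) flag y (array([42.8, 60.3, 75.5]), np.int64(175))
side blue strip y (array([-75.3, -68.8, -62.3]), np.int64(89)) flag y (array([-85.2, -69.5, -54.3]), np.int64(122))
bar 201 ((414.7941589355469, 343.72930908203125), (16.861248016357422, 69.39256286621094), 61.19565963745117) [414.39329355 343.15240476  83.19455538]
console ((414.34332275390625, 343.3249816894531), (147.5347900390625, 151.44032287597656), 1.7592947483062744)
green 23 [[452.5 379.9  42. ]]
orange 25 [[458.3 316.9  42. ]]
hub 131 [ 407.20041286 -324.39181571   70.35055458]
housing ((406.9714660644531, -325.1089172363281), (170.3886260986328, 175.92164611816406), 82.82347869873047)
red foot ((418.257080078125, -5.948371887207031), (78.95736694335938, 79.47333526611328), 73.67440032958984)
```

Request:
servo_tool:
  steps:
    - [[0, 0, -1, 0, 0, -1], [0, 0, -1, 0, 0, -1], [0, -1, 0, 0, 0, -1], [0, -1, 0, 0, 0, -1], [0, -1, 0, 0, 0, -1], [0, -1, 0, 0, 0, -1]]

```text
clock: 1.2
tcp_pos: [150.1, -536.2, 339.6]
orientation: [0.801, 0.599, -0.0, 0.0]
contact_force: [-0.0, -0.8, 0.3]
gripper_width: 0.999
```

```bash
cat >> h.py <<'E'
import sys
def plan(*wps,tilt=None):
    """wps: (x,y,z,yaw deg,n rows); tool down. prints displacement per row in tool axes"""
    s=env.read_state(); p=np.array(s['tcp_pos']); r=R.from_quat(s['orientation']); out=[]
    for w in wps:
        q=np.array(w[:3],float); n=w[4]; tl=w[5] if len(w)>5 else 0
        r1=R.from_euler('Z',w[3],degrees=True)*R.from_euler('X',180,degrees=True)*R.from_euler('Y',tl,degrees=True)
        rv=(r.inv()*r1).as_rotvec()/n
        p0=p.copy()
        for i in range(n):
            t=r.inv().apply((p0+(q-p0)*(i+1)/n)-p)/50; row=np.r_[t,np.degrees(rv)/8].round(2); out.append(row.tolist())
            p=p+r.apply(row[:3]*50); r=r*R.from_rotvec(np.radians(row[3:]*8))
    print(len(out),out)
    if np.abs(out).max()>1: print('TOO BIG')
E
python3 -c "
from h import *
plan((400,-350,340,95,6),(480,-100,340,120,6),(480,130,320,135,6),(415,344,220,151,6))"
```

```text
24 [[0.83, 0.62, -0.0, 0.0, 0.0, -0.45], [0.79, 0.68, -0.0, 0.0, 0.0, -0.45], [0.75, 0.72, -0.0, 0.0, 0.0, -0.45], [0.7, 0.77, -0.01, 0.0, 0.0, -0.45], [0.65, 0.81, 0.0, 0.0, 0.0, -0.45], [0.59, 0.85, 0.0, 0.0, 0.0, -0.45], [0.81, 0.34, -0.0, -0.0, 0.0, -0.52], [0.78, 0.4, -0.0, -0.0, 0.0, -0.52], [0.74, 0.45, -0.0, -0.0, 0.0, -0.52], [0.72, 0.51, -0.0, -0.0, 0.0, -0.52], [0.67, 0.56, -0.0, -0.0, 0.0, -0.52], [0.64, 0.6, -0.0, -0.0, 0.0, -0.52], [0.66, 0.39, 0.07, -0.0, 0.0, -0.31], [0.65, 0.41, 0.06, -0.0, 0.0, -0.31], [0.62, 0.44, 0.07, -0.0, 0.0, -0.31], [0.61, 0.47, 0.06, -0.0, 0.0, -0.31], [0.59, 0.49, 0.07, -0.0, 0.0, -0.31], [0.56, 0.52, 0.07, -0.0, 0.0, -0.31], [0.66, 0.35, 0.33, -0.0, 0.0, -0.33], [0.64, 0.38, 0.33, -0.0, 0.0, -0.33], [0.62, 0.41, 0.34, -0.0, 0.0, -0.33], [0.6, 0.44, 0.33, -0.0, 0.0, -0.33], [0.58, 0.47, 0.33, -0.0, 0.0, -0.33], [0.56, 0.49, 0.33, -0.0, 0.0, -0.33]]
```

Request:
servo_tool:
  steps:
    - [[0.8, 0.6, 0, 0, 0, -0.45], [0.8, 0.7, 0, 0, 0, -0.45], [0.75, 0.7, 0, 0, 0, -0.45], [0.7, 0.8, 0, 0, 0, -0.45], [0.65, 0.8, 0, 0, 0, -0.45], [0.6, 0.85, 0, 0, 0, -0.45], [0.8, 0.35, 0, 0, 0, -0.5], [0.8, 0.4, 0, 0, 0, -0.5], [0.75, 0.45, 0, 0, 0, -0.5], [0.7, 0.5, 0, 0, 0, -0.5], [0.7, 0.55, 0, 0, 0, -0.5], [0.6, 0.6, 0, 0, 0, -0.5]]

```text
clock: 2.7
tcp_pos: [484.8, -103.3, 339.6]
orientation: [0.508, 0.862, -0.0, 0.0]
contact_force: [-0.3, -0.4, -0.1]
gripper_width: 0.999
```

Request:
servo_tool:
  steps:
    - [[0.65, 0.4, 0.05, 0, 0, -0.3], [0.65, 0.4, 0.05, 0, 0, -0.3], [0.6, 0.45, 0.05, 0, 0, -0.3], [0.6, 0.45, 0.05, 0, 0, -0.3], [0.6, 0.5, 0.05, 0, 0, -0.3], [0.55, 0.5, 0.05, 0, 0, -0.3], [0.65, 0.35, 0.3, 0, 0, -0.35], [0.65, 0.4, 0.3, 0, 0, -0.35], [0.6, 0.4, 0.3, 0, 0, -0.35], [0.6, 0.45, 0.3, 0, 0, -0.35], [0.6, 0.45, 0.3, 0, 0, -0.35], [0.55, 0.5, 0.3, 0, 0, -0.35]]

```text
clock: 4.2
tcp_pos: [432.0, 339.0, 234.0]
orientation: [0.258, 0.966, 0.0, 0.0]
contact_force: [0.1, -0.1, 0.3]
gripper_width: 1.003
```

```bash
python3 - <<'E'
from h import *
f=grab('wrist','w1'); print(env.read_state()['tcp_pos'])
uv,P=cloud(f)
q=P[(P[:,2]>76)&(P[:,2]<88)&(abs(P[:,0]-415)<50)&(abs(P[:,1]-343)<50)]
print('bar',len(q),cv2.minAreaRect(q[:,:2].astype(np.float32)),q.mean(0))
for col in('green','orange'):
    m=mask(f,col,90); n,l,st,ce=cv2.connectedComponentsWithStats(m.astype(np.uint8))
    for i in range(1,n):
        if st[i,4]>30: print(col,st[i,4],ce[i],onplane(f,[ce[i]],42).round(1))
plan((415,344,115,151,3),(415,344,64,151,3))
E
```

```text
[428.97340745 344.69819655 233.12467489]
bar 1270 ((415.1772155761719, 343.3037109375), (16.788619995117188, 69.95221710205078), 60.291473388671875) [414.04656719 344.529736    83.46803328]
green 110 [358.42727273 173.95454545] [[453.  378.7  42. ]]
orange 97 [311.21649485 207.87628866] [[460.9 315.   42. ]]
orange 85 [561.48235294 209.56470588] [[642.8 620.3  42. ]]
orange 43 [592.34883721 218.3255814 ] [[698.5 685.1  42. ]]
orange 56 [576.16071429 221.69642857] [[681.1 646.7  42. ]]
orange 5254 [607.90445375 357.80110392] [[1191.6  758.4   42. ]]
orange 39 [491.66666667 397.35897436] [[986.  422.1  42. ]]
6 [[0.08, -0.05, 0.79, 0.01, -0.01, -0.02], [0.07, -0.05, 0.79, 0.01, -0.01, -0.02], [0.08, -0.05, 0.78, 0.01, -0.01, -0.02], [-0.0, -0.0, 0.34, -0.0, -0.0, 0.0], [-0.0, -0.0, 0.34, -0.0, -0.0, 0.0], [-0.0, -0.0, 0.34, -0.0, -0.0, 0.0]]
```

View pics/w1.png

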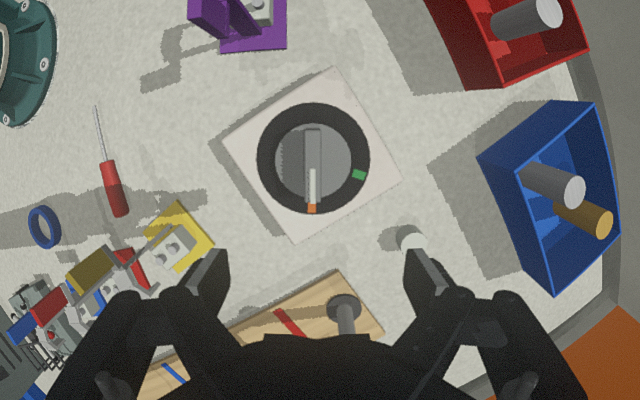

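Request:
servo_tool:
  steps:
    - [[0.1, -0.05, 0.8, 0, 0, 0], [0.05, -0.05, 0.8, 0, 0, 0], [0.05, -0.05, 0.8, 0, 0, 0], [0, 0, 0.35, 0, 0, 0], [0, 0, 0.35, 0, 0, 0], [0, 0, 0.3, 0, 0, 0], [0, 0, 0, 0, 0, 0]]

```text
clock: 5.12
tcp_pos: [419.7, 336.4, 63.8]
orientation: [0.258, 0.966, -0.0, -0.0]
contact_force: [0.1, -1.3, -0.4]
gripper_width: 0.998
```

Request:
servo_tool:
  steps:
    - [[0, 0, 0, 0, 0, 0], [0, 0, 0, 0, 0, 0], [0, 0, 0, 0, 0, 0], [0, 0, 0, 0, 0, 0], [0, 0, 0, 0, 0, 0], [0, 0, 0, 0, 0, 0]]
  fingers: 255
  force: 30

```text
clock: 5.88
tcp_pos: [422.0, 340.3, 65.3]
orientation: [0.258, 0.966, 0.004, 0.001]
contact_force: [3.3, 4.5, -1.9]
gripper_width: 0.176
```

Request:
servo_tool:
  steps:
    - [[0, 0.02, 0, 0, 0, -0.75], [0, 0.02, 0, 0, 0, -0.75], [0, 0.02, 0, 0, 0, -0.75], [0, 0.02, 0, 0, 0, -0.75], [0, 0.02, 0, 0, 0, -0.75], [0, 0.02, 0, 0, 0, -0.75], [0, 0.02, 0, 0, 0, -0.75], [0, 0.02, 0, 0, 0, -0.75], [0, 0.02, 0, 0, 0, -0.75], [0, 0.02, 0, 0, 0, -0.75], [0, 0.02, 0, 0, 0, -0.75], [0, 0.02, 0, 0, 0, -0.8]]

```text
clock: 7.38
tcp_pos: [420.9, 350.9, 65.3]
orientation: [-0.364, 0.932, 0.002, 0.002]
contact_force: [1.7, 4.4, -0.7]
gripper_width: 0.181
```

```bash
python3 - <<'E'
from h import *
s=env.read_state(); q=s['orientation']; print(s['tcp_pos'],q,np.degrees(2*np.arctan2(q[1],q[0])),s['contact_force'],s['joints'],s['gripper_width'])
E
```

```text
[420.87906542 350.87953223  65.30733766] [-0.3635484   0.93156933  0.00236343  0.00235728] 222.63680126634785 [ 1.69257311  4.35296054 -0.65839564] [-0.19286427  0.7902814  -0.83957201  2.09662273  0.96506487  0.69620716
  0.62441198] 0.18055674182485454
```

Request:
servo_tool:
  steps:
    - [[0, 0, 0, 0, 0, 0], [0, 0, 0, 0, 0, 0], [0, 0, 0, 0, 0, 0], [0, 0, 0, 0, 0, 0], [0, 0, 0, 0, 0, 0], [0, 0, -0.5, 0, 0, 0], [0, 0, -0.8, 0, 0, 0], [0, 0, -0.8, 0, 0, 0.5], [0, 0, -0.8, 0, 0, 0.5], [0, 0, -0.8, 0, 0, 0.5]]
  fingers: 0

```text
clock: 8.62
tcp_pos: [418.8, 347.5, 250.5]
orientation: [-0.262, 0.965, -0.0, -0.0]
contact_force: [0.5, 0.5, 0.5]
gripper_width: 0.998
```

```bash
cat >> h.py <<'E'
def knob(f):
    uv,P=cloud(f)
    q=P[(P[:,2]>76)&(P[:,2]<88)&(abs(P[:,0]-415)<50)&(abs(P[:,1]-343)<50)]
    print('bar',len(q),cv2.minAreaRect(q[:,:2].astype(np.float32)),q.mean(0))
    for col in('green','orange'):
        m=mask(f,col,90); n,l,st,ce=cv2.connectedComponentsWithStats(m.astype(np.uint8))
        for i in range(1,n):
            p=onplane(f,[ce[i]],42)[0]; d=p-[414.8,343.9,0]
            if st[i,4]>12 and np.hypot(d[0],d[1])<70: print(col,st[i,4],ce[i],p.round(1),np.degrees(np.arctan2(d[1],d[0])))
E
python3 - <<'E'
from h import *
f=grab('wrist'); knob(f); g=grab('top'); knob(g); carriers(g)
E
```

```text
bar 1083 ((414.85235595703125, 343.3193359375), (70.12483215332031, 16.72443389892578), 42.764076232910156) [413.92380382 342.59767559  83.37807366]
green 60 [326.51666667 213.53333333] [454.8 380.6  42. ] 42.54272364494231
orange 118 [276.36440678 189.94915254] [459.4 316.   42. ] -32.05779574076158
bar 0 ((0.0, 0.0), (0.0, 0.0), 0.0) [nan nan nan]
red foot n 454 tab n 51
  tab med [379.4   5.8 189.1] min [368.  -1. 187.] max [391.  12. 192.] top [379.4   5.8 189.1]
  foot [418.2  -5.8] [78.6 79.4] 73.2
yellow foot n 175 tab n 2
  foot [448.  114.2] [85.1 40.3] 63.2
blue foot n 117 tab n 0
  foot [ 454.1 -135. ] [27.  82.5] 3.9h.py:59: RuntimeWarning: Mean of empty slice.
  print('bar',len(q),cv2.minAreaRect(q[:,:2].astype(np.float32)),q.mean(0))
  ret = um.true_divide(
```

```bash
python3 -c "
from h import *
plan((460,160,300,180,5),(381,7,290,163,5),(380,7,235,163,2))"
```

```text
12 [[0.25, -0.74, -0.19, 0.01, 0.01, 0.76], [0.17, -0.76, -0.19, 0.01, 0.01, 0.76], [0.08, -0.77, -0.18, 0.01, 0.01, 0.76], [0.01, -0.78, -0.19, 0.01, 0.01, 0.76], [-0.08, -0.77, -0.18, 0.01, 0.01, 0.76], [0.32, -0.61, 0.04, -0.0, 0.0, 0.43], [0.27, -0.63, 0.04, -0.0, 0.0, 0.43], [0.24, -0.65, 0.04, -0.0, 0.0, 0.43], [0.21, -0.66, 0.04, -0.0, 0.0, 0.43], [0.16, -0.67, 0.04, -0.0, 0.0, 0.43], [0.01, -0.0, 0.55, -0.01, 0.01, -0.01], [0.01, -0.0, 0.55, -0.01, 0.01, -0.01]]
```

Request:
servo_tool:
  steps:
    - [[0.25, -0.75, -0.2, 0, 0, 0.75], [0.15, -0.75, -0.2, 0, 0, 0.75], [0.1, -0.75, -0.2, 0, 0, 0.75], [0, -0.75, -0.2, 0, 0, 0.75], [-0.1, -0.75, -0.2, 0, 0, 0.75], [0.3, -0.6, 0.05, 0, 0, 0.45], [0.25, -0.65, 0.05, 0, 0, 0.45], [0.25, -0.65, 0.05, 0, 0, 0.45], [0.2, -0.65, 0.05, 0, 0, 0.45], [0.15, -0.65, 0.05, 0, 0, 0.45], [0, 0, 0.5, 0, 0, 0], [0, 0, 0.5, 0, 0, 0]]

```text
clock: 10.22
tcp_pos: [383.8, 7.7, 235.8]
orientation: [0.153, 0.988, -0.0, 0.0]
contact_force: [-0.3, -0.6, -0.7]
gripper_width: 0.996
```

```bash
python3 - <<'E'
from h import *
f=grab('wrist','w2'); s=f['state'];q=s['orientation']; print(s['tcp_pos'],s['joints'].round(2),q)
carriers(f)
E
```

```text
[383.79547749   7.73460884 235.84800158] [ 0.66  0.27 -0.94  2.31  0.34  0.7   0.74] [ 1.53362831e-01  9.88169835e-01 -4.67387397e-04  3.74889693e-05]
red foot n 2019 tab n 675
  tab med [376.    5.8 189.1] min [368.  -2. 126.] max [393.  12. 191.] top [379.1   5.1 189.4]
  foot [372.3   8.5] [ 79.5 177.5] 71.8
yellow foot n 1815 tab n 1068
  tab med [374.3 116.2 182.2] min [365. 112. 126.] max [406. 126. 191.] top [376.2 118.6 189.1]
  foot [416.5 123.9] [79.9 79. ] 6.8
blue foot n 1599 tab n 1322
  tab med [ 378.8 -113.3  173.9] min [ 368. -125.  136.] max [ 393. -108.  191.] top [ 379.8 -115.2  189.3]
  foot [ 377.2 -116.1] [ 79.3 164.4] 72.1
```

View pics/w2.png

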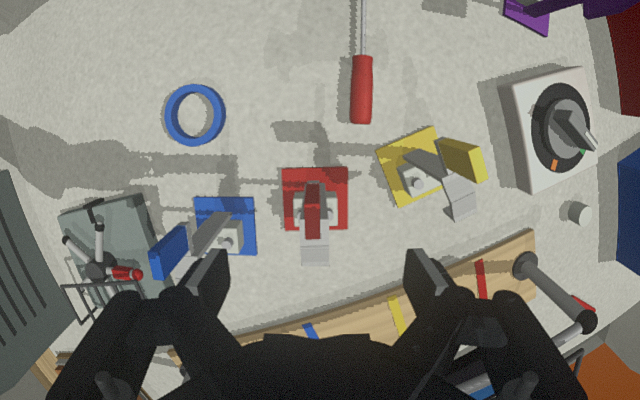

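Request:
servo_tool:
  steps:
    - [[0.07, -0.07, 0.4, 0, 0, 0], [0, 0, 0.4, 0, 0, 0], [0, 0, 0.4, 0, 0, 0], [0, 0, 0.4, 0, 0, 0], [0, 0, 0, 0, 0, 0]]

```text
clock: 10.9
tcp_pos: [378.9, 6.6, 156.0]
orientation: [0.152, 0.988, -0.0, -0.002]
contact_force: [-0.2, 0.7, 1.1]
gripper_width: 1.001
```

Request:
servo_tool:
  steps:
    - [[0, 0, 0, 0, 0, 0], [0, 0, 0, 0, 0, 0], [0, 0, 0, 0, 0, 0], [0, 0, 0, 0, 0, 0], [0, 0, 0, 0, 0, 0], [0, 0, 0, 0, 0, 0], [0, 0, 0, 0, 0, 0]]
  fingers: 255
  force: 60

```text
clock: 11.78
tcp_pos: [380.3, 6.5, 157.1]
orientation: [0.153, 0.988, -0.0, 0.0]
contact_force: [-0.3, -1.1, 5.8]
gripper_width: 0.108
```

Request:
servo_tool:
  steps:
    - [[0, 0, -0.3, 0, 0, 0], [0, 0, -0.5, 0, 0, 0], [0, 0, -0.5, 0, 0, 0], [0, 0, -0.5, 0, 0, 0], [0, 0, -0.5, 0, 0, 0]]

```text
clock: 12.4
tcp_pos: [378.5, 6.2, 271.7]
orientation: [0.152, 0.988, -0.0, -0.001]
contact_force: [0.6, 0.2, -3.0]
gripper_width: 0.108
```

```bash
python3 - <<'E'
from h import *
s=env.read_state(); q=s['orientation']; print(s['tcp_pos'],q,s['joints'].round(2))
x,y,z=s['tcp_pos']
plan((500,10,268,170,4),(525,-230,268,183.75,8),(575,-233,268,183.75,2))
E
```

```text
[378.52763866   6.23583289 271.71876373] [ 1.52461483e-01  9.88308342e-01 -2.27664836e-04 -1.43702973e-03] [ 0.76  0.2  -1.01  2.27  0.23  0.78  0.86]
14 [[-0.57, 0.2, 0.02, -0.0, -0.01, -0.24], [-0.58, 0.18, 0.01, -0.0, -0.01, -0.24], [-0.59, 0.16, 0.02, -0.0, -0.01, -0.24], [-0.59, 0.15, 0.02, -0.0, -0.01, -0.24], [-0.16, -0.58, 0.0, -0.0, 0.0, -0.21], [-0.15, -0.59, 0.0, -0.0, 0.0, -0.21], [-0.13, -0.59, 0.0, -0.0, 0.0, -0.21], [-0.11, -0.59, 0.0, -0.0, 0.0, -0.21], [-0.1, -0.6, 0.01, -0.0, 0.0, -0.21], [-0.08, -0.59, -0.0, -0.0, 0.0, -0.21], [-0.06, -0.6, -0.0, -0.0, 0.0, -0.21], [-0.04, -0.61, -0.0, -0.0, 0.0, -0.21], [-0.5, -0.06, 0.0, -0.01, 0.01, -0.01], [-0.49, -0.06, 0.0, -0.01, 0.01, -0.01]]
```

Request:
servo_tool:
  steps:
    - [[-0.55, 0.2, 0, 0, 0, -0.25], [-0.6, 0.2, 0, 0, 0, -0.25], [-0.6, 0.15, 0, 0, 0, -0.25], [-0.6, 0.15, 0, 0, 0, -0.25], [-0.15, -0.6, 0, 0, 0, -0.2], [-0.15, -0.6, 0, 0, 0, -0.2], [-0.15, -0.6, 0, 0, 0, -0.2], [-0.1, -0.6, 0, 0, 0, -0.2], [-0.1, -0.6, 0, 0, 0, -0.2], [-0.1, -0.6, 0, 0, 0, -0.2], [-0.05, -0.6, 0, 0, 0, -0.2], [0, 0, 0, 0, 0, 0]]

```text
clock: 13.9
tcp_pos: [523.4, -205.7, 269.9]
orientation: [-0.011, 1.0, -0.0, -0.002]
contact_force: [-0.7, -0.3, -3.9]
gripper_width: 0.11
```

```bash
python3 - <<'E'
from h import *
s=env.read_state(); print(s['tcp_pos'],s['orientation'],s['joints'].round(2))
plan((590,-233,266,183.75,2),(611,-233,266,183.75,2))
f=grab('top'); uv,P=cloud(f)
Q=P[mask(f,'red')[uv[:,1],uv[:,0]]]; Q=Q[(Q[:,2]>70)&(Q[:,1]<-100)&(Q[:,0]>450)]
ft=Q[Q[:,2]<130]; print(len(ft),ft.mean(0) if len(ft) else'', cv2.minAreaRect(ft[:,:2].astype(np.float32)) if len(ft)>4 else '',Q.max(0))
g=grab('side'); uv,P=cloud(g)
Q=P[mask(g,'red')[uv[:,1],uv[:,0]]]; Q=Q[(Q[:,2]>90)&(Q[:,1]<-100)&(Q[:,0]>450)&(Q[:,0]<700)]
ft=Q[Q[:,2]<140]; tb=Q[Q[:,2]>200]; print(len(ft),ft.mean(0),ft.min(0),ft.max(0),'tab',tb.mean(0),tb.min(0),tb.max(0))
E
```

```text
[ 523.37875439 -205.73898672  269.86549621] [-1.14652435e-02  9.99932356e-01 -1.68145210e-04 -1.95018178e-03] [ 0.98  0.5  -0.95  1.92  0.49  0.98  1.39]
4 [[-0.66, -0.29, 0.04, -0.0, -0.01, -0.15], [-0.65, -0.3, 0.03, -0.0, -0.01, -0.15], [-0.21, -0.01, 0.0, -0.0, -0.0, -0.0], [-0.21, -0.02, 0.0, -0.0, -0.0, -0.0]]
505 [ 553.37521123 -193.30403556  121.01342774] ((561.3356323242188, -204.0170440673828), (80.21129608154297, 78.44463348388672), 1.7019906044006348) [ 601.54220935 -145.01879814  358.00184724]
212 [ 551.30576325 -181.62962852  120.79664401] [ 522.23497722 -236.85811115  113.96002148] [ 599.57976956 -158.20910354  124.57432895] tab [ 517.6888865  -201.16281498  268.93035129] [ 511.64874342 -211.51250004  247.32072515] [ 533.32758838 -195.15207665  302.79857437]
```

Request:
servo_tool:
  steps:
    - [[-0.65, -0.3, 0, 0, 0, -0.15], [-0.65, -0.3, 0, 0, 0, -0.15], [-0.2, 0, 0, 0, 0, 0], [-0.2, 0, 0, 0, 0, 0], [0, 0, 0, 0, 0, 0], [0, 0, 0, 0, 0, 0]]

```text
clock: 14.75
tcp_pos: [610.2, -227.3, 271.7]
orientation: [-0.036, 0.999, -0.0, -0.001]
contact_force: [0.4, 0.0, -3.6]
gripper_width: 0.109
```

```bash
python3 - <<'E'
from h import *
s=env.read_state(); print(s['tcp_pos'],np.degrees(2*np.arctan2(s['orientation'][1],s['orientation'][0])))
g=grab('side','s1'); uv,P=cloud(g)
print((P.shape))
c=g['img'][100:260,190:400]; cv2.imwrite('pics/s1c.png',cv2.resize(c,None,fx=3.5,fy=3.5)[:,:,::-1])
E
```

```text
[ 610.2325032  -227.28436017  271.71185279] 184.11468448239066
(254989, 3)
```

View pics/s1c.png

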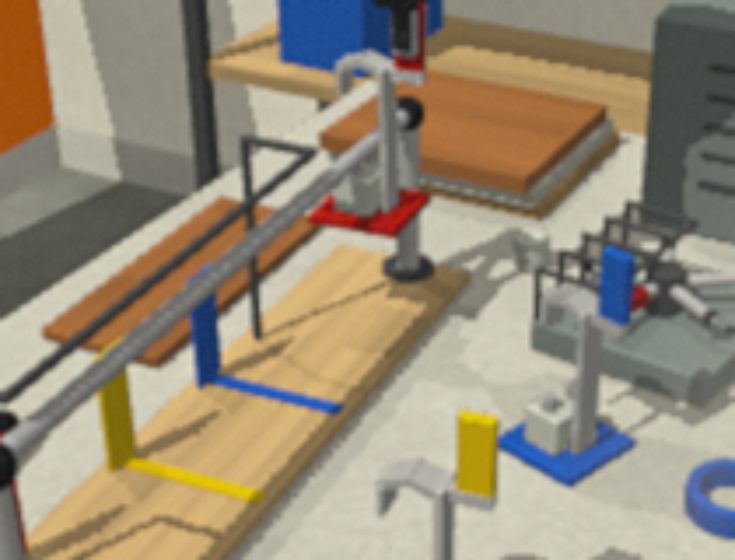

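Request:
servo_tool:
  steps:
    - [[0, 0, 0.3, 0, 0, 0], [0, 0, 0.3, 0, 0, 0], [0, 0, 0.3, 0, 0, 0], [0, 0, 0.3, 0, 0, 0], [0, 0, 0, 0, 0, 0], [0, 0, 0, 0, 0, 0]]

```text
clock: 15.55
tcp_pos: [611.6, -227.8, 212.0]
orientation: [-0.035, 0.999, 0.0, 0.0]
contact_force: [0.4, -0.2, -4.1]
gripper_width: 0.106
```

Request:
servo_tool:
  steps:
    - [[0, 0, 0.08, 0, 0, 0], [0, 0, 0.08, 0, 0, 0], [0, 0, 0, 0, 0, 0], [0, 0, 0, 0, 0, 0]]

```text
clock: 16.05
tcp_pos: [611.2, -227.9, 203.9]
orientation: [-0.035, 0.999, -0.0, 0.0]
contact_force: [-0.2, 0.2, -3.3]
gripper_width: 0.112
```

Request:
servo_tool:
  steps:
    - [[0, 0.4, 0.02, 0, 0, 0], [0, 0.75, 0, 0, 0, 0], [0, 0.75, 0, 0, 0, 0], [0, 0.75, 0, 0, 0, 0], [-0.05, 0.75, 0, 0, 0, 0.05], [0, 0.75, 0, 0, 0, 0], [0, 0.75, 0, 0, 0, 0], [0, 0.75, 0, 0, 0, 0], [0, 0.75, 0, 0, 0, 0], [0, 0.75, 0, 0, 0, 0], [0, 0.75, 0, 0, 0, 0], [0, 0.3, 0, 0, 0, 0]]

```text
clock: 17.55
tcp_pos: [584.6, 186.5, 203.7]
orientation: [-0.035, 0.999, 0.002, 0.0]
contact_force: [-0.8, -0.1, -3.3]
gripper_width: 0.113
```

```bash
cat >> h.py <<'E'
C=(-0.0657,635.5)
def hung(col,f):
    e=np.array([C[0],1])/np.hypot(C[0],1); nx=np.array([e[1],-e[0]])
    uv,P=cloud(f); m=mask(f,col)[uv[:,1],uv[:,0]]; Q=P[m]
    d=Q[:,:2]-[C[1],0]; lx=d@nx; ly=d@e; z=Q[:,2]; w=(abs(ly)<330)
    t=lambda s:(s.sum(),np.percentile(ly[s],[3,50,97]).round(1),np.median(lx[s]).round(1),np.median(z[s]).round(1)) if s.sum()>4 else None
    print(col,'foot',t(w&(abs(lx)<60)&(z>35)&(z<62)),'\n  tab',t(w&(abs(lx+40)<20)&(z>165)),'\n  strip',t(w&(abs(lx)<68)&(z>8)&(z<19)),'\n  flag',t(w&(abs(lx-72)<10)&(z>20)&(z<120)))
E
python3 - <<'E'
from h import *
s=env.read_state(); print(s['tcp_pos'],s['orientation'],s['contact_force'])
for n in('side','top'): hung('red',grab(n,'red'+n))
E
```

```text
[584.57105924 186.4936557  203.68826791] [-3.48265054e-02  9.99391887e-01  1.70228799e-03  2.70253288e-04] [-0.8125902  -0.14345367 -3.33274295]
red foot (np.int64(416), array([157.2, 215.4, 231.4]), np.float64(-24.1), np.float64(54.4)) 
  tab (np.int64(92), array([185.7, 192. , 195.5]), np.float64(-48.9), np.float64(198.6)) 
  strip (np.int64(84), array([190.5, 199.3, 203.2]), np.float64(-21.5), np.float64(14.5)) 
  flag (np.int64(7), array([178.5, 180.1, 183. ]), np.float64(74.1), np.float64(61.0))
red foot (np.int64(174), array([173.4, 206.4, 229.4]), np.float64(-32.7), np.float64(54.9)) 
  tab (np.int64(35), array([184.9, 189.5, 193.6]), np.float64(-50.6), np.float64(209.4)) 
  strip (np.int64(34), array([187.6, 193.4, 214.3]), np.float64(-40.3), np.float64(14.4)) 
  flag None
```

Request:
servo_tool:
  steps:
    - [[0, 0.1, 0, 0, 0, 0], [0, 0, 0.04, 0, 0, 0], [0, 0, 0.02, 0, 0, 0], [0, 0, 0, 0, 0, 0]]

```text
clock: 18.15
tcp_pos: [586.2, 185.3, 201.5]
orientation: [-0.031, 1.0, -0.001, 0.0]
contact_force: [-3.6, -1.4, 7.6]
gripper_width: 0.109
```

Request:
servo_tool:
  steps:
    - [[0, 0, -0.05, 0, 0, 0], [0, 0.1, 0, 0, 0, 0], [0, 0, 0, 0, 0, 0], [0, 0, 0, 0, 0, 0]]

```text
clock: 18.65
tcp_pos: [585.5, 191.2, 201.9]
orientation: [-0.032, 0.999, -0.0, -0.0]
contact_force: [-0.2, 0.4, -4.3]
gripper_width: 0.11
```

```bash
python3 - <<'E'
from h import *
for n in('side','top'): hung('red',grab(n,'red2'+n))
for i in range(3):
    s=env.read_state(); print(s['tcp_pos'],s['orientation'],s['contact_force']); grab('top')
E
```

```text
red foot (np.int64(411), array([160.9, 218.7, 235.1]), np.float64(-23.0), np.float64(52.7)) 
  tab (np.int64(96), array([189.9, 196.9, 200.6]), np.float64(-47.5), np.float64(199.4)) 
  strip (np.int64(53), array([189.5, 197. , 204.3]), np.float64(-32.0), np.float64(14.5)) 
  flag (np.int64(7), array([178.3, 181. , 183.8]), np.float64(73.4), np.float64(61.7))
red foot (np.int64(170), array([178.2, 209.5, 232.2]), np.float64(-32.0), np.float64(52.8)) 
  tab (np.int64(32), array([188.5, 193.8, 197.3]), np.float64(-49.7), np.float64(203.0)) 
  strip (np.int64(33), array([187.4, 193.3, 200.9]), np.float64(-40.5), np.float64(14.4)) 
  flag None
[585.56789903 191.16486099 201.96273364] [-3.18719468e-02  9.99491919e-01 -1.14239496e-04 -2.62620223e-04] [-0.49884423 -0.10536659 -3.07832326]
[585.6055503  191.19049876 202.0367958 ] [-3.18803382e-02  9.99491669e-01 -9.71908572e-05 -1.95894735e-04] [-0.66804033 -0.49186951 -3.60040185]
[585.62918862 191.23004999 202.09141117] [-3.18874402e-02  9.99491455e-01 -6.00773881e-05 -1.36943169e-04] [-0.01860073  0.06781668 -3.30258417]
```

Request:
servo_tool:
  steps:
    - [[0, 0.03, 0, 0, 0, 0], [0, 0, 0.03, 0, 0, 0], [0, 0, 0, 0, 0, 0]]

```text
clock: 19.27
tcp_pos: [585.6, 193.3, 201.6]
orientation: [-0.032, 0.999, 0.0, 0.0]
contact_force: [-1.5, -0.6, 2.7]
gripper_width: 0.109
```

Request:
servo_tool:
  steps:
    - [[0, 0, 0, 0, 0, 0], [0, 0, 0, 0, 0, 0], [0, 0, 0, 0, 0, 0], [0, 0, 0, 0, 0, 0], [0, 0, 0, 0, 0, 0], [0, 0, -0.3, 0, 0, 0], [0, 0, -0.6, 0, 0, 0], [0, 0, -0.8, 0, 0, 0], [0, 0, -0.6, 0, 0, 0]]
  fingers: 0

```text
clock: 20.4
tcp_pos: [585.9, 193.6, 318.7]
orientation: [-0.032, 0.999, 0.001, 0.001]
contact_force: [-0.3, 0.2, 0.6]
gripper_width: 1.003
```

```bash
python3 - <<'E'
from h import *
g=grab('side','s2');hung('red',g); carriers(g); t=grab('top'); hung('red',t);carriers(t)
s=env.read_state(); print(s['tcp_pos'],s['joints'].round(2))
plan((470,160,310,186,4),(376.5,121,310,186.9,3),(376.5,121,235,186.9,2))
E
```

```text
red foot (np.int64(406), array([162.7, 220.4, 237.5]), np.float64(-24.5), np.float64(52.5)) 
  tab (np.int64(265), array([193.3, 201.1, 203.8]), np.float64(-39.6), np.float64(210.8)) 
  strip (np.int64(52), array([190.3, 196.5, 202.2]), np.float64(-33.3), np.float64(14.7)) 
  flag (np.int64(6), array([179.9, 180.5, 182.7]), np.float64(73.5), np.float64(66.0))
red foot n 23 tab n 0
  foot [321.4  95. ] [ 3.3 39. ] 71.4
yellow foot n 468 tab n 258
  tab med [374.8 126.3 165.7] min [365. 115. 136.] max [389. 130. 192.] top [375.8 125.5 189. ]
  foot [415.9 127.6] [79.1 83. ] 6.1
blue foot n 256 tab n 176
  tab med [ 378.1 -111.1  166.6] min [ 368. -124.  136.] max [ 393. -103.  191.] top [ 380.3 -112.3  188.9]
  foot [ 385.5 -121.5] [153.6  74. ] 24.1
red foot None 
  tab None 
  strip None 
  flag None
red foot n 4 tab n 0
yellow foot n 437 tab n 83
  tab med [376.9 117.5 188.3] min [365. 114. 126.] max [437. 136. 193.] top [376.2 119.6 189.5]
  foot [416.4 125. ] [79.8 79.1] 6.8
blue foot n 0 tab n 0
[587.34682305 194.97168206 320.80731955] [ 0.25  0.52 -0.94  1.75  0.47  1.1   0.8 ]
9 [[0.6, -0.14, 0.05, 0.01, 0.01, -0.07], [0.6, -0.13, 0.05, 0.01, 0.01, -0.07], [0.6, -0.12, 0.05, 0.01, 0.01, -0.07], [0.6, -0.12, 0.05, 0.01, 0.01, -0.07], [0.65, -0.2, -0.0, -0.01, 0.01, -0.04], [0.64, -0.19, -0.0, -0.01, 0.01, -0.04], [0.65, -0.19, 0.0, -0.01, 0.01, -0.04], [-0.0, 0.0, 0.75, 0.01, -0.01, -0.0], [-0.0, 0.0, 0.75, 0.01, -0.01, -0.0]]
```

Request:
servo_tool:
  steps:
    - [[0.6, -0.15, 0.05, 0, 0, -0.05], [0.6, -0.15, 0.05, 0, 0, -0.05], [0.6, -0.1, 0.05, 0, 0, -0.05], [0.6, -0.1, 0.05, 0, 0, -0.05], [0.65, -0.2, 0, 0, 0, -0.05], [0.65, -0.2, 0, 0, 0, -0.05], [0.65, -0.2, 0, 0, 0, -0.05], [0, 0, 0.75, 0, 0, 0], [0, 0, 0.75, 0, 0, 0], [0, 0, 0, 0, 0, 0]]

```text
clock: 21.75
tcp_pos: [371.4, 118.6, 229.1]
orientation: [-0.057, 0.998, -0.001, -0.003]
contact_force: [0.9, 0.7, -0.1]
gripper_width: 1.004
```

```bash
python3 - <<'E'
from h import *
f=grab('wrist','w3'); s=f['state'];q=s['orientation']; print(s['tcp_pos'],s['joints'].round(2),np.degrees(2*np.arctan2(q[1],q[0])))
carriers(f)
E
```

```text
[371.39182483 118.58479776 229.06674173] [ 0.43  0.32 -1.03  2.3   0.42  0.72  0.78] 186.55038165158723
red foot n 1 tab n 0
yellow foot n 2158 tab n 839
  tab med [369.9 119.2 188.8] min [364. 114. 137.] max [389. 125. 191.] top [375.3 119.7 189.3]
  foot [416.7 124.4] [79.7 79.3] 7.0
blue foot n 1340 tab n 1163
  tab med [ 379.3 -113.   170.3] min [ 368. -126.  135.] max [ 393. -107.  191.] top [ 380.  -114.6  189.1]
  foot [ 379.9 -117.3] [ 80.4 160.4] 72.5
```

Request:
servo_tool:
  steps:
    - [[-0.09, 0.01, 0.35, 0, 0, 0], [0, 0, 0.4, 0, 0, 0], [0, 0, 0.4, 0, 0, 0], [0, 0, 0.3, 0, 0, 0], [0, 0, 0, 0, 0, 0]]

```text
clock: 22.42
tcp_pos: [378.8, 121.0, 159.0]
orientation: [-0.056, 0.998, 0.0, 0.0]
contact_force: [0.3, -0.3, 0.2]
gripper_width: 0.999
```

Request:
servo_tool:
  steps:
    - [[0, 0, 0, 0, 0, 0], [0, 0, 0, 0, 0, 0], [0, 0, 0, 0, 0, 0], [0, 0, 0, 0, 0, 0], [0, 0, 0, 0, 0, 0], [0, 0, 0, 0, 0, 0], [0, 0, 0, 0, 0, 0]]
  fingers: 255

```text
clock: 23.3
tcp_pos: [378.2, 120.8, 158.5]
orientation: [-0.056, 0.998, 0.0, 0.0]
contact_force: [-0.1, 1.7, 3.8]
gripper_width: 0.108
```

Request:
servo_tool:
  steps:
    - [[0, 0, -0.3, 0, 0, 0], [0, 0, -0.5, 0, 0, 0], [0, 0, -0.5, 0, 0, 0], [0, 0, -0.5, 0, 0, 0], [0, 0, -0.5, 0, 0, 0]]

```text
clock: 23.92
tcp_pos: [376.8, 119.4, 273.1]
orientation: [-0.056, 0.998, -0.001, -0.002]
contact_force: [0.6, -0.5, -3.5]
gripper_width: 0.11
```

```bash
python3 - <<'E'
from h import *
s=env.read_state(); q=s['orientation']; print(s['tcp_pos'],q,s['joints'].round(2),s['contact_force'])
plan((500,100,272,185,4),(530,-180,272,183.75,7),(612,-228,272,183.75,3))
E
```

```text
[376.76669813 119.42841721 273.09752488] [-5.62433073e-02  9.98415709e-01 -6.49583833e-04 -1.52983539e-03] [ 0.53  0.26 -1.11  2.24  0.32  0.82  0.9 ] [ 0.6192357  -0.5112454  -3.45482572]
14 [[-0.6, -0.17, 0.0, -0.0, -0.01, 0.05], [-0.6, -0.16, 0.01, -0.0, -0.01, 0.05], [-0.61, -0.15, 0.0, -0.0, -0.01, 0.05], [-0.6, -0.16, 0.01, -0.0, -0.01, 0.05], [-0.02, -0.8, 0.0, -0.0, 0.0, 0.02], [-0.02, -0.81, 0.0, -0.0, 0.0, 0.02], [-0.02, -0.8, 0.0, -0.0, 0.0, 0.02], [-0.03, -0.81, 0.0, -0.0, 0.0, 0.02], [-0.02, -0.8, 0.0, -0.0, 0.0, 0.02], [-0.03, -0.8, 0.01, -0.0, 0.0, 0.02], [-0.03, -0.81, -0.0, -0.0, 0.0, 0.02], [-0.53, -0.35, 0.0, -0.0, 0.01, -0.0], [-0.52, -0.36, 0.0, -0.0, 0.01, -0.0], [-0.53, -0.35, -0.0, -0.0, 0.01, -0.0]]
```

Request:
servo_tool:
  steps:
    - [[-0.6, -0.15, 0, 0, 0, 0.05], [-0.6, -0.15, 0, 0, 0, 0.05], [-0.6, -0.15, 0, 0, 0, 0.05], [-0.6, -0.15, 0, 0, 0, 0.05], [0, -0.8, 0, 0, 0, 0], [0, -0.8, 0, 0, 0, 0.05], [0, -0.8, 0, 0, 0, 0], [-0.05, -0.8, 0, 0, 0, 0.05], [-0.05, -0.8, 0, 0, 0, 0], [-0.05, -0.8, 0, 0, 0, 0], [-0.05, -0.8, 0, 0, 0, 0], [0, 0, 0, 0, 0, 0]]

```text
clock: 25.42
tcp_pos: [530.3, -181.2, 271.1]
orientation: [-0.031, 1.0, -0.001, -0.002]
contact_force: [-0.7, 0.3, -3.0]
gripper_width: 0.108
```

```bash
python3 -c "
from h import *
s=env.read_state(); q=s['orientation']; print(s['tcp_pos'],np.degrees(2*np.arctan2(q[1],q[0])))
plan((611,-228,270,183.75,3))"
```

```text
[ 530.25552114 -181.16080827  271.07647432] 183.5920220738705
3 [[-0.52, -0.35, 0.01, -0.0, -0.01, -0.01], [-0.51, -0.34, 0.0, -0.0, -0.01, -0.01], [-0.52, -0.35, 0.01, -0.0, -0.01, -0.01]]
```

Request:
servo_tool:
  steps:
    - [[-0.52, -0.35, 0, 0, 0, 0], [-0.52, -0.35, 0, 0, 0, 0], [-0.52, -0.35, 0, 0, 0, 0], [0, 0, 0, 0, 0, 0], [0, 0, 0, 0, 0, 0], [0, 0, 0.3, 0, 0, 0], [0, 0, 0.3, 0, 0, 0], [0, 0, 0.3, 0, 0, 0], [0, 0, 0.3, 0, 0, 0], [0, 0, 0, 0, 0, 0], [0, 0, 0, 0, 0, 0]]

```text
clock: 26.8
tcp_pos: [613.9, -222.3, 213.5]
orientation: [-0.035, 0.999, 0.0, 0.0]
contact_force: [0.2, 0.5, -2.9]
gripper_width: 0.108
```

```bash
python3 - <<'E'
from h import *
s=env.read_state(); q=s['orientation']; print(s['tcp_pos'],np.degrees(2*np.arctan2(q[1],q[0])),s['contact_force'])
g=grab('side','s3'); c=g['img'][100:200,240:340]; cv2.imwrite('pics/s3c.png',cv2.resize(c,None,fx=4,fy=4)[:,:,::-1])
E
```

```text
[ 613.94128662 -222.28231687  213.54989413] 184.0580060734121 [ 0.15773269  0.49080772 -2.90139213]
```

View pics/s3c.png

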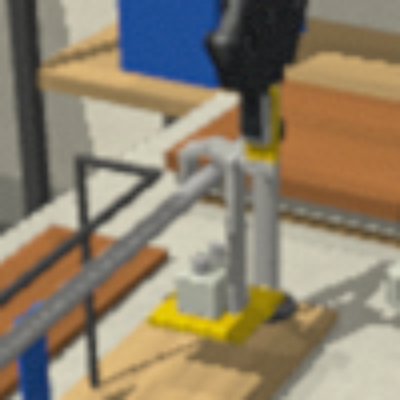

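Request:
servo_tool:
  steps:
    - [[0, 0, 0.1, 0, 0, 0], [0, 0, 0.08, 0, 0, 0], [0, 0.4, 0, 0, 0, 0], [0, 0.7, 0, 0, 0, 0], [0, 0.7, 0, 0, 0, 0], [0, 0.7, 0, 0, 0, 0], [0, 0.7, 0, 0, 0, 0], [0, 0.7, 0, 0, 0, 0], [0, 0.7, 0, 0, 0, 0], [0, 0.7, 0, 0, 0, 0], [0, 0.2, 0, 0, 0, 0], [0, 0, 0, 0, 0, 0]]

```text
clock: 28.35
tcp_pos: [593.5, 53.5, 204.6]
orientation: [-0.037, 0.999, 0.0, 0.0]
contact_force: [0.1, -0.8, -4.3]
gripper_width: 0.108
```

```bash
python3 - <<'E'
from h import *
s=env.read_state(); print(s['tcp_pos'],s['orientation'],s['contact_force'])
for n in('side','top'): hung('yellow',grab(n))
E
```

```text
[593.5259705   53.49807959 204.59505383] [-3.68198929e-02  9.99321915e-01  4.64329924e-05  6.52089417e-05] [ 0.09576513 -0.78894359 -4.33525211]
yellow foot (np.int64(351), array([22.1, 82.5, 98.5]), np.float64(-21.1), np.float64(54.3)) 
  tab (np.int64(93), array([50.5, 60. , 63.7]), np.float64(-49.4), np.float64(196.6)) 
  strip (np.int64(127), array([ 2.3, 62.5, 66.9]), np.float64(-13.2), np.float64(14.5)) 
  flag (np.int64(41), array([-109.1,   54.1,   62.7]), np.float64(73.1), np.float64(33.2))
yellow foot (np.int64(374), array([15.4, 54.4, 90.8]), np.float64(-25.7), np.float64(54.1)) 
  tab (np.int64(41), array([28.9, 53.1, 67.9]), np.float64(-51.7), np.float64(216.0)) 
  strip (np.int64(30), array([11.8, 55.8, 61.4]), np.float64(-40.0), np.float64(14.1)) 
  flag None
```

Request:
servo_tool:
  steps:
    - [[0, 0.05, 0, 0, 0, 0], [0, 0, 0.03, 0, 0, 0], [0, 0, 0.03, 0, 0, 0], [0, 0, 0, 0, 0, 0]]

```text
clock: 28.95
tcp_pos: [594.8, 54.1, 202.3]
orientation: [-0.035, 0.999, -0.0, 0.001]
contact_force: [-1.4, -1.9, 3.9]
gripper_width: 0.108
```

Request:
servo_tool:
  steps:
    - [[0, 0, 0, 0, 0, 0], [0, 0, 0, 0, 0, 0], [0, 0, 0, 0, 0, 0], [0, 0, 0, 0, 0, 0], [0, 0, 0, 0, 0, 0], [0, 0, -0.3, 0, 0, 0], [0, 0, -0.6, 0, 0, 0], [0, 0, -0.8, 0, 0, 0], [0, 0, -0.6, 0, 0, 0]]
  fingers: 0

```text
clock: 30.08
tcp_pos: [594.3, 55.1, 319.1]
orientation: [-0.036, 0.999, 0.0, 0.001]
contact_force: [-0.4, -0.4, 0.5]
gripper_width: 1.0
```

```bash
python3 - <<'E'
from h import *
g=grab('side');hung('red',g);hung('yellow',g); carriers(g); t=grab('top'); hung('yellow',t);carriers(t)
s=env.read_state(); print(s['tcp_pos'],s['joints'].round(2))
plan((470,-80,310,170,4),(379.5,-114,310,161,3),(379.5,-114,235,161,2))
E
```

```text
red foot (np.int64(402), array([162.5, 220.7, 237.2]), np.float64(-24.5), np.float64(52.6)) 
  tab (np.int64(263), array([193.4, 201. , 203.7]), np.float64(-39.7), np.float64(210.5)) 
  strip (np.int64(50), array([190.6, 195.9, 203.1]), np.float64(-32.7), np.float64(15.0)) 
  flag (np.int64(7), array([179.5, 180.5, 182.9]), np.float64(73.4), np.float64(59.1))
yellow foot (np.int64(354), array([23.3, 84.1, 98.8]), np.float64(-15.3), np.float64(51.9)) 
  tab (np.int64(227), array([53.9, 61.3, 64.7]), np.float64(-40.7), np.float64(208.8)) 
  strip (np.int64(107), array([ 8.7, 62.6, 66.8]), np.float64(-15.1), np.float64(14.3)) 
  flag (np.int64(43), array([-144. ,   50.3,   61.7]), np.float64(72.6), np.float64(36.8))
red foot n 18 tab n 0
yellow foot n 0 tab n 0
blue foot n 255 tab n 179
  tab med [ 378.8 -111.5  166.9] min [ 368. -122.  135.] max [ 394. -104.  191.] top [ 379.2 -111.7  188.7]
  foot [ 387.5 -122.2] [156.   78.4] 24.6
yellow foot (np.int64(449), array([17.9, 54.5, 94.5]), np.float64(-16.4), np.float64(52.1)) 
  tab (np.int64(86), array([51.1, 55.7, 60.3]), np.float64(-47.4), np.float64(231.4)) 
  strip (np.int64(44), array([14.3, 53.3, 61.6]), np.float64(-35.5), np.float64(14.3)) 
  flag None
red foot n 5 tab n 0
yellow foot n 0 tab n 0
blue foot n 388 tab n 85
  tab med [ 380.5 -113.7  187.7] min [ 367. -124.  130.] max [ 392. -109.  193.] top [ 380.5 -115.9  189.4]
  foot [ 417.8 -129.2] [79.2 79.4] 72.4
[596.1131931   56.07918276 321.21144871] [ 0.5   0.49 -0.96  1.79  0.45  1.08  1.03]
9 [[0.68, -0.63, 0.05, 0.0, 0.01, 0.44], [0.63, -0.68, 0.05, 0.0, 0.01, 0.44], [0.6, -0.71, 0.05, 0.0, 0.01, 0.44], [0.55, -0.75, 0.05, 0.0, 0.01, 0.44], [0.55, -0.33, -0.0, 0.01, 0.01, 0.37], [0.54, -0.35, 0.0, 0.01, 0.01, 0.37], [0.52, -0.39, 0.0, 0.01, 0.01, 0.37], [-0.0, 0.0, 0.75, -0.01, -0.01, 0.01], [-0.0, 0.01, 0.75, -0.01, -0.01, 0.01]]
```

Request:
servo_tool:
  steps:
    - [[0.7, -0.65, 0.05, 0, 0, 0.45], [0.65, -0.7, 0.05, 0, 0, 0.45], [0.6, -0.7, 0.05, 0, 0, 0.45], [0.55, -0.75, 0.05, 0, 0, 0.45], [0.55, -0.35, 0, 0, 0, 0.35], [0.55, -0.35, 0, 0, 0, 0.35], [0.5, -0.4, 0, 0, 0, 0.3], [0, 0, 0.75, 0, 0, 0], [0, 0, 0.75, 0, 0, 0], [0, 0, 0, 0, 0, 0]]

```text
clock: 31.42
tcp_pos: [372.6, -117.9, 229.6]
orientation: [0.159, 0.987, 0.001, -0.003]
contact_force: [0.7, 0.9, -0.0]
gripper_width: 0.998
```

```bash
python3 - <<'E'
from h import *
f=grab('wrist'); s=f['state'];q=s['orientation']; print(s['tcp_pos'],s['joints'].round(2),np.degrees(2*np.arctan2(q[1],q[0])))
carriers(f)
E
```

```text
[ 372.56572463 -117.91864774  229.60258912] [ 0.96  0.29 -0.91  2.3   0.35  0.7   1.05] 161.73556856731452
red foot n 15 tab n 0
yellow foot n 0 tab n 0
blue foot n 2078 tab n 582
  tab med [ 377.9 -116.7  189.3] min [ 368. -125.  140.] max [ 393. -110.  191.] top [ 379.4 -117.1  189.4]
  foot [ 418.1 -129.7] [78.6 78.8] 71.7
```

Request:
servo_tool:
  steps:
    - [[-0.09, 0.03, 0.35, 0, 0, 0], [0, 0, 0.4, 0, 0, 0], [0, 0, 0.4, 0, 0, 0], [0, 0, 0.33, 0, 0, 0], [0, 0, 0, 0, 0, 0]]

```text
clock: 32.1
tcp_pos: [380.5, -118.5, 158.0]
orientation: [0.159, 0.987, -0.0, 0.0]
contact_force: [-0.8, -0.6, -0.3]
gripper_width: 1.002
```

Request:
servo_tool:
  steps:
    - [[0, 0, 0, 0, 0, 0], [0, 0, 0, 0, 0, 0], [0, 0, 0, 0, 0, 0], [0, 0, 0, 0, 0, 0], [0, 0, 0, 0, 0, 0], [0, 0, 0, 0, 0, 0], [0, 0, 0, 0, 0, 0]]
  fingers: 255

```text
clock: 32.98
tcp_pos: [379.7, -118.1, 157.3]
orientation: [0.159, 0.987, 0.0, -0.0]
contact_force: [0.1, 0.8, 2.1]
gripper_width: 0.108
```

Request:
servo_tool:
  steps:
    - [[0, 0, -0.3, 0, 0, 0], [0, 0, -0.5, 0, 0, 0], [0, 0, -0.5, 0, 0, 0], [0, 0, -0.5, 0, 0, 0], [0, 0, -0.5, 0, 0, 0]]

```text
clock: 33.6
tcp_pos: [378.1, -118.8, 272.2]
orientation: [0.16, 0.987, -0.0, -0.002]
contact_force: [-0.1, 0.4, -3.1]
gripper_width: 0.112
```

```bash
python3 - <<'E'
from h import *
s=env.read_state(); q=s['orientation']; print(s['tcp_pos'],q,s['joints'].round(2),s['contact_force'])
plan((500,-140,272,172,5),(612,-225,272,183.75,4))
E
```

```text
[ 378.06611263 -118.77537809  272.23774087] [ 1.59613040e-01  9.87178311e-01 -1.60322170e-04 -1.62274363e-03] [ 1.04  0.22 -0.97  2.24  0.26  0.8   1.15] [-0.10471342  0.42370135 -3.11069332]
9 [[-0.49, 0.07, -0.0, -0.0, -0.0, -0.26], [-0.49, 0.06, -0.0, -0.0, -0.0, -0.26], [-0.5, 0.04, -0.0, -0.0, -0.0, -0.26], [-0.49, 0.02, -0.0, -0.0, -0.0, -0.26], [-0.49, -0.0, -0.0, -0.0, -0.0, -0.26], [-0.61, -0.34, -0.0, 0.0, -0.01, -0.37], [-0.6, -0.38, -0.0, 0.0, -0.01, -0.37], [-0.58, -0.41, -0.01, 0.0, -0.01, -0.37], [-0.55, -0.43, 0.0, 0.0, -0.01, -0.37]]
```

Request:
servo_tool:
  steps:
    - [[-0.5, 0.05, 0, 0, 0, -0.25], [-0.5, 0.05, 0, 0, 0, -0.25], [-0.5, 0.05, 0, 0, 0, -0.25], [-0.5, 0, 0, 0, 0, -0.25], [-0.5, 0, 0, 0, 0, -0.25], [-0.3, -0.7, 0, 0, 0, -0.4], [-0.3, -0.7, 0, 0, 0, -0.4], [-0.6, -0.2, 0, 0, 0, -0.4], [-0.6, -0.1, 0, 0, 0, -0.4], [-0.3, 0, 0, 0, 0, 0], [0, 0, 0, 0, 0, 0], [0, 0, 0, 0, 0, 0]]

```text
clock: 35.1
tcp_pos: [597.3, -228.9, 271.7]
orientation: [-0.039, 0.999, -0.0, -0.002]
contact_force: [0.0, 0.4, -3.8]
gripper_width: 0.105
```

```bash
python3 -c "
from h import *
s=env.read_state(); q=s['orientation']; print(s['tcp_pos'],np.degrees(2*np.arctan2(q[1],q[0])))
plan((611,-222,272,183.75,1))"
```

```text
[ 597.30757181 -228.90931664  271.71007059] 184.48935971744217
1 [[-0.28, 0.12, -0.01, -0.0, -0.02, 0.09]]
```

Hook target: TCP x ≈ 611.5; final z ≈ 201.

Request:
servo_tool:
  steps:
    - [[-0.27, 0.1, 0, 0, 0, 0.08], [0, 0, 0, 0, 0, 0], [0, 0, 0, 0, 0, 0], [0, 0, 0.3, 0, 0, 0], [0, 0, 0.3, 0, 0, 0], [0, 0, 0.3, 0, 0, 0], [0, 0, 0.3, 0, 0, 0], [0, 0, 0, 0, 0, 0], [0, 0, 0, 0, 0, 0]]

```text
clock: 36.22
tcp_pos: [612.5, -223.2, 212.5]
orientation: [-0.033, 0.999, 0.0, 0.0]
contact_force: [0.4, 0.6, -2.8]
gripper_width: 0.105
```

```bash
python3 - <<'E'
from h import *
s=env.read_state(); q=s['orientation']; print(s['tcp_pos'],np.degrees(2*np.arctan2(q[1],q[0])),s['contact_force'])
g=grab('side','s4'); c=g['img'][100:200,240:340]; cv2.imwrite('pics/s4c.png',cv2.resize(c,None,fx=4,fy=4)[:,:,::-1])
E
```

```text
[ 612.53632666 -223.20050283  212.49470491] 183.82524471112333 [ 0.40447569  0.58905421 -2.82165707]
```

View pics/s4c.png

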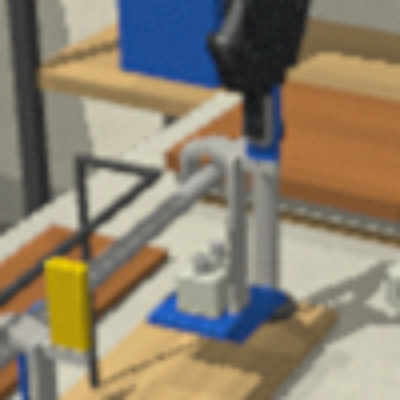

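Request:
servo_tool:
  steps:
    - [[0, 0, 0.1, 0, 0, 0], [0, 0, 0.07, 0, 0, 0], [0, 0.3, 0, 0, 0, 0], [0, 0.6, 0, 0, 0, 0], [0, 0.6, 0, 0, 0, 0], [0, 0.6, 0, 0, 0, 0], [0, 0.6, 0, 0, 0, 0], [0, 0.3, 0, 0, 0, 0], [0, 0, 0, 0, 0, 0], [0, 0, 0, 0, 0, 0]]

```text
clock: 37.52
tcp_pos: [602.2, -75.4, 203.6]
orientation: [-0.032, 0.999, -0.001, -0.0]
contact_force: [0.2, -1.0, -4.5]
gripper_width: 0.108
```

```bash
python3 - <<'E'
from h import *
s=env.read_state(); print(s['tcp_pos'],s['orientation'],s['contact_force'])
for n in('side','top'): hung('blue',grab(n))
E
```

```text
[602.17180113 -75.42476751 203.55063281] [-3.23856138e-02  9.99475142e-01 -7.46956565e-04 -2.34197197e-04] [ 0.23072314 -0.95048246 -4.50484685]
blue foot (np.int64(236), array([-102.4,  -45.2,  -30.9]), np.float64(-22.0), np.float64(54.6)) 
  tab (np.int64(60), array([-128.9,  -70.4,  -65.2]), np.float64(-48.3), np.float64(200.0)) 
  strip (np.int64(91), array([-76.4, -69.6, -63.7]), np.float64(8.6), np.float64(14.9)) 
  flag (np.int64(23), array([-60.3, -56.5, -53. ]), np.float64(73.5), np.float64(59.9))
blue foot (np.int64(335), array([-111. ,  -63.2,  -36.6]), np.float64(-26.5), np.float64(54.9)) 
  tab (np.int64(40), array([-79.4, -73.2, -31.1]), np.float64(-51.0), np.float64(217.0)) 
  strip (np.int64(23), array([-77.3, -71.8, -68.6]), np.float64(-39.7), np.float64(14.7)) 
  flag (np.int64(53), array([-67.5, -62. , -57.4]), np.float64(71.9), np.float64(76.3))
```

Request:
servo_tool:
  steps:
    - [[0, 0.02, 0, 0, 0, 0], [0, 0, 0.03, 0, 0, 0], [0, 0, 0.02, 0, 0, 0], [0, 0, 0, 0, 0, 0]]

```text
clock: 38.12
tcp_pos: [602.3, -72.8, 201.4]
orientation: [-0.033, 0.999, -0.0, 0.0]
contact_force: [-0.5, -0.8, -2.5]
gripper_width: 0.108
```

Request:
servo_tool:
  steps:
    - [[0, 0, 0, 0, 0, 0], [0, 0, 0, 0, 0, 0], [0, 0, 0, 0, 0, 0], [0, 0, 0, 0, 0, 0], [0, 0, 0, 0, 0, 0], [0, 0, -0.3, 0, 0, 0], [0, 0, -0.6, 0, 0, 0], [0, 0, -0.8, 0, 0, 0], [0, 0, -0.6, 0, 0, 0], [0.8, 0, 0, 0, 0, 0], [0.8, 0, 0, 0, 0, 0], [0.4, 0, 0, 0, 0, 0]]
  fingers: 0

```text
clock: 39.62
tcp_pos: [500.3, -79.1, 317.1]
orientation: [-0.034, 0.999, -0.001, -0.0]
contact_force: [-0.2, -0.0, 1.3]
gripper_width: 0.997
```

```bash
cat >> h.py <<'E'
def wheel(f,yr=-325,xc=407):
    uv,P=cloud(f); m=mask(f,'red',100,40)[uv[:,1],uv[:,0]]
    q=P[m&(abs(P[:,0]-xc)<95)&(abs(P[:,1]-yr)<95)&(P[:,2]>42)&(P[:,2]<72)]
    d=q[:,:2]-[xc,yr]; a=np.degrees(np.arctan2(d[:,1],d[:,0])); print('red spoke n',len(q),'ang',np.median(a[np.hypot(d[:,0],d[:,1])>40]) if len(q) else '',q.mean(0) if len(q) else '')
    q=P[(P[:,2]>66)&(P[:,2]<74)&(abs(P[:,0]-xc)<25)&(abs(P[:,1]-yr)<25)]; print('hub',len(q),q.mean(0) if len(q) else '')
    q=P[(P[:,2]>26)&(P[:,2]<35)&(abs(P[:,0]-xc)<105)&(abs(P[:,1]-yr)<105)]; print('housing',cv2.minAreaRect(q[:,:2].astype(np.float32)) if len(q)>9 else '')
E
python3 - <<'E'
from h import *
g=grab('side')
for c in('red','yellow','blue'): hung(c,g)
wheel(g); t=grab('top','t5'); 
for c in('yellow','blue'): hung(c,t)
wheel(t)
s=env.read_state(); print(s['tcp_pos'],s['joints'].round(2))
E
```

```text
red foot (np.int64(404), array([163.3, 220.6, 237.3]), np.float64(-24.3), np.float64(52.6)) 
  tab (np.int64(266), array([193.7, 201. , 203.6]), np.float64(-39.4), np.float64(211.0)) 
  strip (np.int64(50), array([190.9, 196.6, 202.8]), np.float64(-32.1), np.float64(14.9)) 
  flag (np.int64(7), array([178.7, 180.5, 183.7]), np.float64(73.1), np.float64(60.2))
yellow foot (np.int64(356), array([23.4, 83.7, 98.3]), np.float64(-15.9), np.float64(51.8)) 
  tab (np.int64(227), array([53. , 61.4, 64.8]), np.float64(-41.3), np.float64(208.1)) 
  strip (np.int64(100), array([11. , 62.4, 66.2]), np.float64(-15.0), np.float64(14.3)) 
  flag (np.int64(41), array([-144.4,   53.4,   62.2]), np.float64(72.8), np.float64(36.8))
blue foot (np.int64(234), array([-101.6,  -44. ,  -28.5]), np.float64(-18.5), np.float64(51.9)) 
  tab (np.int64(167), array([-70.6, -65.3, -62.2]), np.float64(-40.7), np.float64(207.0)) 
  strip (np.int64(64), array([-74.3, -67.6, -62.8]), np.float64(-7.4), np.float64(15.2)) 
  flag (np.int64(23), array([-61.9, -56.5, -52. ]), np.float64(73.7), np.float64(61.6))
red spoke n
[... 470 characters left out ...]
(-36.3), np.float64(14.3)) 
  flag (np.int64(142), array([41.2, 56.1, 71.2]), np.float64(71.8), np.float64(80.4))
blue foot (np.int64(265), array([-81.8, -45.9, -33.3]), np.float64(-18.9), np.float64(52.2)) 
  tab (np.int64(70), array([-74. , -67.4, -65.8]), np.float64(-47.9), np.float64(214.3)) 
  strip (np.int64(22), array([-77.7, -73.8, -68.6]), np.float64(-33.3), np.float64(14.4)) 
  flag (np.int64(149), array([-87.4, -71.7, -57.7]), np.float64(71.9), np.float64(81.1))
red spoke n 0 ang  
hub 0 
housing ((369.757080078125, -251.69491577148438), (140.44866943359375, 65.21368408203125), 29.449569702148438)
[500.24161241 -79.43345526 316.97761672] [ 0.87  0.37 -1.03  1.98  0.38  1.    1.3 ]
```

```bash
python3 - <<'E'
from h import *
g=grab('side'); uv,P=cloud(g)
e=np.array([np.cos(np.radians(173)),np.sin(np.radians(173))]); d=P[:,:2]-[408.5,-323.]
r=d@e; t=d@[-e[1],e[0]]; s=(r>55)&(r<95)&(abs(t)<10)&(P[:,2]<80)&(P[:,2]>20)
dk=g['img'].max(2)[uv[:,1],uv[:,0]]<60
print('index', s.sum(), np.percentile(P[s,2],[5,50,95]), 'dark', (s&dk).sum(), np.percentile(P[s&dk,2],[5,50,95]) if (s&dk).any() else '', r[s&dk].mean() if (s&dk).any() else '')
plan((440,-200,250,173,4),(389.5,-266.4,170,173,3))
E
```

```text
index 55 [21.00263308 31.77908713 36.02560356] dark 0  
7 [[0.35, -0.58, 0.34, -0.0, 0.0, 0.34], [0.32, -0.6, 0.33, -0.0, 0.0, 0.34], [0.3, -0.61, 0.34, -0.0, 0.0, 0.34], [0.26, -0.62, 0.34, -0.0, 0.0, 0.34], [0.28, -0.48, 0.53, -0.0, 0.0, -0.0], [0.28, -0.48, 0.53, -0.0, 0.0, -0.0], [0.28, -0.48, 0.54, -0.0, 0.0, -0.0]]
```

Request:
servo_tool:
  steps:
    - [[0.35, -0.6, 0.35, 0, 0, 0.35], [0.3, -0.6, 0.35, 0, 0, 0.35], [0.3, -0.6, 0.35, 0, 0, 0.35], [0.25, -0.6, 0.3, 0, 0, 0.35], [0.3, -0.5, 0.5, 0, 0, 0], [0.3, -0.5, 0.5, 0, 0, 0], [0.25, -0.5, 0.55, 0, 0, 0], [0, 0, 0, 0, 0, 0], [0, 0, 0, 0, 0, 0]]
  fingers: 255

```text
clock: 40.9
tcp_pos: [392.1, -267.7, 172.0]
orientation: [0.064, 0.998, 0.0, 0.001]
contact_force: [1.1, -0.7, -0.2]
gripper_width: -0.0
```

```bash
python3 - <<'E'
from h import *
f=grab('wrist','w6'); s=f['state']; q=s['orientation']; print(s['tcp_pos'],np.degrees(2*np.arctan2(q[1],q[0])),s['joints'].round(2),s['gripper_width'])
wheel(f,-323.5,408)
plan((389.5,-266.4,53,173,5))
E
```

```text
[ 392.13719669 -267.71005468  172.03889604] 172.66803153093946 [ 1.12  0.49 -0.81  2.2   0.58  0.67  1.34] -0.0002848702219354081
red spoke n 713 ang 72.7115402634957 [ 423.19129601 -278.7627075    61.39145896]
hub 1206 [ 408.29101272 -325.79118396   70.31430757]
housing ((406.89208984375, -326.05218505859375), (170.24307250976562, 174.82489013671875), 82.9128189086914)
5 [[0.01, 0.0, 0.48, 0.0, 0.0, -0.01], [0.02, 0.01, 0.47, 0.0, 0.0, -0.01], [0.01, -0.0, 0.48, 0.0, 0.0, -0.01], [0.01, 0.0, 0.48, 0.0, 0.0, -0.01], [0.01, 0.0, 0.48, 0.0, 0.0, -0.01]]
```

View pics/w6.png

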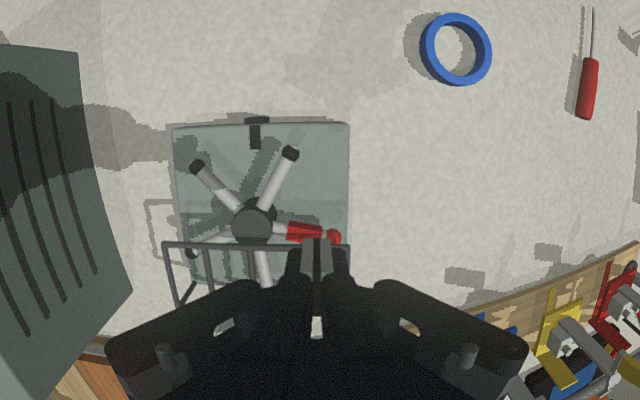

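Request:
servo_tool:
  steps:
    - [[0.03, 0, 0.5, 0, 0, 0], [0, 0, 0.5, 0, 0, 0], [0, 0, 0.5, 0, 0, 0], [0, 0, 0.5, 0, 0, 0], [0, 0, 0.38, 0, 0, 0], [0, 0, 0, 0, 0, 0]]

```text
clock: 41.7
tcp_pos: [389.8, -266.9, 52.3]
orientation: [0.063, 0.998, 0.0, 0.0]
contact_force: [-0.2, -1.0, -0.2]
gripper_width: 0.003
```

```bash
python3 - <<'E'
from h import *
s=env.read_state(); print(s['tcp_pos'],s['contact_force'])
w=[]
for k in range(1,13):
    a=np.radians(108+7.2*k); r=60-5*min(k/5,1); w.append((408.3+r*np.cos(a),-325.5+r*np.sin(a),53,173,1))
plan(*w)
E
```

```text
[ 389.79993054 -266.92968927   52.32464077] [-0.23990542 -1.01204541 -0.23977227]
12 [[0.12, -0.12, -0.01, 0.0, 0.0, -0.03], [0.11, -0.1, -0.0, 0.0, 0.0, -0.0], [0.09, -0.11, -0.0, 0.0, 0.0, -0.0], [0.07, -0.13, -0.0, 0.0, 0.0, -0.0], [0.06, -0.12, -0.0, 0.0, 0.0, -0.0], [0.06, -0.13, -0.0, 0.0, 0.0, -0.0], [0.04, -0.13, -0.0, 0.0, 0.0, -0.0], [0.03, -0.14, -0.0, 0.0, 0.0, -0.0], [0.01, -0.13, -0.0, 0.0, 0.0, -0.0], [-0.01, -0.14, -0.0, 0.0, 0.0, -0.0], [-0.02, -0.14, -0.0, 0.0, 0.0, -0.0], [-0.05, -0.13, -0.0, 0.0, 0.0, -0.0]]
```

Request:
servo_tool:
  steps:
    - [[0.12, -0.12, 0, 0, 0, 0], [0.11, -0.1, 0, 0, 0, 0], [0.09, -0.11, 0, 0, 0, 0], [0.07, -0.13, 0, 0, 0, 0], [0.06, -0.12, 0, 0, 0, 0], [0.06, -0.13, 0, 0, 0, 0], [0.04, -0.13, 0, 0, 0, 0], [0.03, -0.14, 0, 0, 0, 0], [0.01, -0.13, 0, 0, 0, 0], [-0.01, -0.14, 0, 0, 0, 0], [-0.02, -0.14, 0, 0, 0, 0], [-0.05, -0.13, 0, 0, 0, 0]]

```text
clock: 43.2
tcp_pos: [352.5, -340.4, 52.1]
orientation: [0.065, 0.998, 0.0, -0.001]
contact_force: [-0.0, 2.6, 0.7]
gripper_width: -0.001
```

```bash
python3 - <<'E'
from h import *
s=env.read_state(); print(s['tcp_pos'],s['contact_force'])
g=grab('side'); wheel(g,-322,408.5); f=grab('wrist'); wheel(f,-325.5,408.3)
w=[]
for k in range(1,5):
    a=np.radians(194.4+5*k); r=55; w.append((408.3+r*np.cos(a),-325.5+r*np.sin(a),53,173,1))
plan(*w)
E
```

```text
[ 352.45790975 -340.35190477   52.14676402] [-0.02674893  2.56875943  0.74280713]
red spoke n 66 ang 138.54362185292285 [ 368.61612477 -287.33407952   60.6065786 ]
hub 67 [ 409.90891633 -320.99344331   70.72083659]
housing ((408.8218994140625, -322.65838623046875), (176.54551696777344, 177.9760284423828), 85.07279205322266)
red spoke n 1544 ang 146.18215666752096 [ 358.43330212 -291.013916     60.90380671]
hub 0 
housing ((373.98773193359375, -322.4108581542969), (170.24366760253906, 109.10765075683594), 82.27326202392578)
4 [[-0.08, -0.04, -0.02, -0.01, -0.01, -0.06], [-0.04, -0.08, 0.0, 0.0, 0.0, -0.0], [-0.06, -0.08, 0.0, 0.0, 0.0, -0.0], [-0.06, -0.08, 0.0, 0.0, 0.0, -0.0]]
```

Request:
servo_tool:
  steps:
    - [[-0.03, -0.1, 0, 0, 0, 0], [-0.04, -0.09, 0, 0, 0, 0], [-0.06, -0.08, 0, 0, 0, 0], [-0.06, -0.08, 0, 0, 0, 0], [0, 0, 0, 0, 0, 0], [0, 0, 0, 0, 0, 0]]

```text
clock: 44.05
tcp_pos: [360.6, -359.3, 52.4]
orientation: [0.065, 0.998, -0.001, 0.0]
contact_force: [0.0, 0.2, -0.1]
gripper_width: 0.003
```

```bash
python3 - <<'E'
from h import *
s=env.read_state(); print(s['tcp_pos'],s['contact_force'])
f=grab('wrist','w7'); wheel(f,-325.5,408.3); cv2.imwrite('pics/w7c.png',cv2.resize(f['img'][60:340,120:480],None,fx=2,fy=2)[:,:,::-1])
g=grab('top'); wheel(g,-325,407.5)
uv,P=cloud(f); e=np.array([np.cos(np.radians(172.9)),np.sin(np.radians(172.9))]); d=P[:,:2]-[408.3,-325.5]
dk=f['img'].max(2)[uv[:,1],uv[:,0]]<50; r=d@e; t=d@[-e[1],e[0]]; q=dk&(r>62)&(r<92)&(abs(t)<25)&(P[:,2]<40)&(P[:,2]>15)
print('index dark',q.sum(),P[q].mean(0) if q.any() else '',np.degrees(np.arctan2(d[q,1],d[q,0])).mean() if q.any() else '')
E
```

```text
[ 360.62002594 -359.32728398   52.41572324] [ 0.01077969  0.15340036 -0.13584274]
red spoke n 2574 ang 163.44978284910871 [ 357.11493578 -309.79132714   61.39885349]
hub 170 [ 397.10679888 -318.02147007   69.54723299]
housing ((376.3362121582031, -321.05535888671875), (173.8932342529297, 113.8415298461914), 87.55253601074219)
red spoke n 110 ang 158.27330837312758 [ 360.94853153 -306.8941882    61.90276967]
hub 123 [ 406.56270911 -324.89925094   70.15334194]
housing ((406.8249206542969, -324.85870361328125), (170.42218017578125, 175.53359985351562), 82.61023712158203)
index dark 385 [ 338.14469433 -318.43341895   31.60818387] 174.18494667136684
```

View pics/w7c.png

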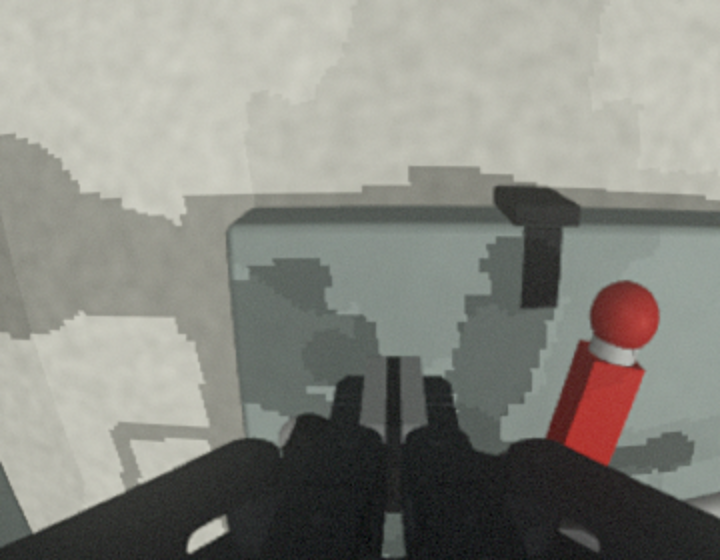

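```bash
cat >> h.py <<'E'
def ball(f,c,lo=60):
    m=mask(f,'red',120,60); v,u=np.nonzero(m); P=onplane(f,np.c_[u,v],56); d=P[:,:2]-c; r=np.hypot(d[:,0],d[:,1])
    k=(r>lo+6)&(r<92)&(abs(d[:,1])<95); a=np.degrees(np.arctan2(d[:,1],d[:,0])); print('ball n',k.sum(),'ang',a[k].mean() if k.any() else '',P[k].mean(0) if k.any() else '')
E
python3 - <<'E'
from h import *
ball(grab('wrist'),[408.3,-325.5]); ball(grab('top'),[406.7,-324.9]); ball(grab('side'),[409.5,-321.])
w=[]
for k in range(1,3):
    a=np.radians(215.3+4*k); r=58; w.append((408.3+r*np.cos(a),-325.5+r*np.sin(a),53,173,1))
plan(*w)
E
```

```text
ball n 537 ang 160.52438366795124 [ 342.34939334 -302.19000973   56.        ]
ball n 17 ang 160.4960692392296 [ 341.17396882 -301.67846409   56.        ]
ball n 9 ang 162.85900393949956 [ 342.41136042 -300.27694475   56.        ]
2 [[-0.06, -0.06, -0.01, -0.0, 0.0, -0.05], [-0.06, -0.05, -0.0, -0.0, 0.0, 0.0]]
```

Request:
servo_tool:
  steps:
    - [[-0.05, -0.06, 0, 0, 0, 0], [-0.06, -0.05, 0, 0, 0, 0], [-0.04, -0.04, 0, 0, 0, 0], [0, 0, 0, 0, 0, 0], [0, 0, 0, 0, 0, 0]]

```text
clock: 44.92
tcp_pos: [366.8, -367.2, 52.2]
orientation: [0.065, 0.998, -0.0, -0.0]
contact_force: [-0.2, 2.3, -0.5]
gripper_width: 0.002
```

```bash
python3 - <<'E'
from h import *
print(env.read_state()['tcp_pos'])
f=grab('wrist');ball(f,[408.3,-325.5]); ball(grab('top'),[406.7,-324.9]); ball(grab('side'),[409.5,-321.])
uv,P=cloud(f); e=np.array([np.cos(np.radians(172.9)),np.sin(np.radians(172.9))]); d=P[:,:2]-[408.3,-325.5]
dk=f['img'].max(2)[uv[:,1],uv[:,0]]<50; r=d@e; t=d@[-e[1],e[0]]; q=dk&(r>62)&(r<84)&(abs(t)<16)&(P[:,2]<40)&(P[:,2]>28)
print('index dark',q.sum(),P[q].mean(0) if q.any() else '',np.degrees(np.arctan2(d[q,1],d[q,0])).mean() if q.any() else '')
E
```

```text
[ 366.78089985 -367.19381841   52.2376204 ]
ball n 577 ang 169.97789256937025 [ 339.3398851  -313.32110778   56.        ]
ball n 21 ang 170.82895945171933 [ 338.04586119 -313.82405643   56.        ]
ball n 9 ang 93.34573676182953 [ 340.25131244 -312.77543492   56.        ]
index dark 48 [ 338.14013568 -320.97276592   31.8588626 ] 176.25586279764516
```

Request:
servo_tool:
  steps:
    - [[-0.03, -0.03, 0, 0, 0, 0], [0, 0, 0, 0, 0, 0], [0, 0, 0, 0, 0, 0], [0.1, 0.1, 0, 0, 0, 0], [0.05, 0.1, -0.1, 0, 0, 0], [0, 0, -0.6, 0, 0, 0], [0, 0, -0.8, 0, 0, 0], [0, 0, -0.8, 0, 0, 0], [0, 0.5, -0.5, 0, 0, 0], [0, 0.5, 0, 0, 0, 0], [0, 0, 0, 0, 0, 0]]

```text
clock: 46.45
tcp_pos: [368.8, -306.5, 193.2]
orientation: [0.062, 0.998, -0.001, 0.0]
contact_force: [0.1, -0.5, 0.0]
gripper_width: -0.001
```

```bash
python3 - <<'E'
from h import *
print(env.read_state()['tcp_pos'])
f=grab('wrist','w8');ball(f,[408.3,-325.5]); wheel(f,-325.5,408.3); cv2.imwrite('pics/w8c.png',cv2.resize(f['img'][40:340,120:480],None,fx=2,fy=2)[:,:,::-1])
g=grab('top');ball(g,[406.7,-324.9]); wheel(g,-324.9,406.7)
E
```

```text
[ 368.7613029  -306.48612119  193.21963224]
ball n 159 ang 171.9255412042901 [ 339.07503309 -315.68187505   56.        ]
red spoke n 734 ang 171.76962986588052 [ 357.34997185 -318.50949248   62.96495392]
hub 729 [ 404.46267311 -328.10637113   70.16012898]
housing ((405.1109619140625, -326.08636474609375), (170.6498565673828, 170.5579376220703), 82.71440124511719)
ball n 20 ang 172.3847203829162 [ 337.31650206 -315.6253631    56.        ]
red spoke n 98 ang 169.78860767879962 [ 356.32223371 -315.04333296   61.66658808]
hub 129 [ 407.6419694  -324.90527321   70.43294105]
housing ((407.0836486816406, -324.9901123046875), (170.39837646484375, 175.2570037841797), 82.63835906982422)
```

View pics/w8c.png

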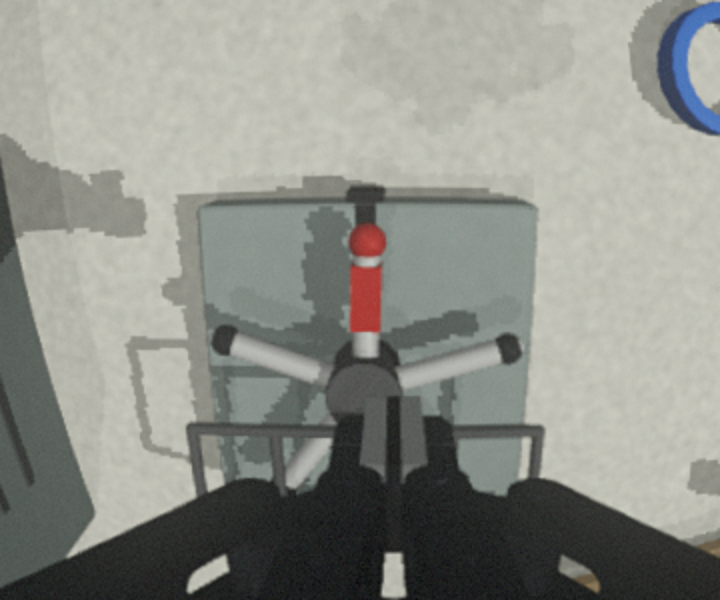

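```bash
python3 - <<'E'
from h import *
plan((450,-180,310,185,5),(480,0,310,200,4),(470,180,300,212,4),(413,342,180,222.8,5))
E
```

```text
18 [[-0.26, 0.55, -0.47, -0.0, -0.0, -0.31], [-0.28, 0.54, -0.47, -0.0, -0.0, -0.31], [-0.31, 0.53, -0.47, -0.0, -0.0, -0.31], [-0.32, 0.51, -0.47, -0.0, -0.0, -0.31], [-0.35, 0.5, -0.47, -0.0, -0.0, -0.31], [-0.23, 0.88, -0.0, -0.0, -0.0, -0.47], [-0.29, 0.87, -0.0, -0.0, -0.0, -0.47], [-0.34, 0.85, -0.01, -0.0, -0.0, -0.47], [-0.4, 0.82, 0.0, -0.0, -0.0, -0.47], [-0.26, 0.86, 0.05, -0.0, -0.0, -0.37], [-0.31, 0.85, 0.05, -0.0, -0.0, -0.37], [-0.34, 0.83, 0.05, -0.0, -0.0, -0.37], [-0.4, 0.81, 0.05, -0.0, -0.0, -0.37], [-0.15, 0.67, 0.48, -0.0, -0.0, -0.27], [-0.17, 0.67, 0.48, -0.0, -0.0, -0.27], [-0.2, 0.65, 0.48, -0.0, -0.0, -0.27], [-0.22, 0.66, 0.48, -0.0, -0.0, -0.27], [-0.25, 0.64, 0.48, -0.0, -0.0, -0.27]]
```

Request:
servo_tool:
  steps:
    - [[-0.25, 0.55, -0.5, 0, 0, -0.3], [-0.3, 0.55, -0.5, 0, 0, -0.3], [-0.3, 0.55, -0.5, 0, 0, -0.3], [-0.3, 0.5, -0.45, 0, 0, -0.3], [-0.35, 0.5, -0.45, 0, 0, -0.3], [-0.25, 0.9, 0, 0, 0, -0.45], [-0.3, 0.85, 0, 0, 0, -0.45], [-0.35, 0.85, 0, 0, 0, -0.45], [-0.4, 0.8, 0, 0, 0, -0.5]]
  fingers: 0

```text
clock: 47.68
tcp_pos: [484.8, 0.2, 312.0]
orientation: [-0.169, 0.986, -0.0, -0.0]
contact_force: [0.5, 1.1, 0.2]
gripper_width: 0.996
```

Request:
servo_tool:
  steps:
    - [[-0.25, 0.85, 0.05, 0, 0, -0.35], [-0.3, 0.85, 0.05, 0, 0, -0.35], [-0.35, 0.85, 0.05, 0, 0, -0.4], [-0.4, 0.8, 0.05, 0, 0, -0.4], [-0.15, 0.65, 0.5, 0, 0, -0.3], [-0.15, 0.65, 0.5, 0, 0, -0.3], [-0.2, 0.65, 0.5, 0, 0, -0.3], [-0.2, 0.65, 0.45, 0, 0, -0.25], [-0.25, 0.65, 0.45, 0, 0, -0.25], [0, 0, 0, 0, 0, 0], [0, 0, 0, 0, 0, 0]]

```text
clock: 49.05
tcp_pos: [419.5, 338.5, 181.9]
orientation: [-0.363, 0.932, -0.001, -0.0]
contact_force: [0.4, -0.3, 0.3]
gripper_width: 0.997
```

```bash
python3 - <<'E'
from h import *
f=grab('wrist'); s=f['state']; q=s['orientation']; print(s['tcp_pos'],np.degrees(2*np.arctan2(q[1],q[0]))%360,s['joints'].round(2),s['gripper_width'])
knob(f); plan((414.5,343.5,64,222.8,5))
g=grab('side')
for c in('red','yellow','blue'): hung(c,g)
E
```

```text
[419.53856383 338.50194261 181.89923074] 222.52850779814744 [-0.06  0.63 -0.99  2.05  0.71  0.86  0.84] 0.9972540053382641
bar 1737 ((414.6376647949219, 343.8148193359375), (70.66534423828125, 16.25743865966797), 42.54916763305664) [413.20910833 341.88545027  83.22129384]
green 36 [324.41666667 245.88888889] [457.3 381.8  42. ] 41.732122976327304
orange 169 [271.66272189 204.27810651] [459.5 316.3  42. ] -31.670675776751132
5 [[0.0, 0.03, 0.47, -0.0, -0.0, -0.01], [0.0, 0.03, 0.48, -0.0, -0.0, -0.01], [0.0, 0.03, 0.47, -0.0, -0.0, -0.01], [0.0, 0.03, 0.47, -0.0, -0.0, -0.01], [0.01, 0.03, 0.47, -0.0, -0.0, -0.01]]
red foot (np.int64(397), array([163.7, 221.4, 237.2]), np.float64(-23.9), np.float64(52.5)) 
  tab (np.int64(13), array([198.3, 200.7, 202.2]), np.float64(-26.3), np.float64(229.7)) 
  strip (np.int64(52), array([187.9, 196. , 202.9]), np.float64(-32.1), np.float64(14.6)) 
  flag (np.int64(9), array([179.7, 181. , 183.5]), np.float64(73.1), np.float64(62.7))
yellow foot (np.int64(58), array([22.4, 81.9, 99.7]), np.float64(-5.2), np.float64(50.4)) 
  tab None 
  strip (np.int64(47), array([-6.6, 60.2, 66.5]), np.float64(-34.4), np.float64(14.2)) 
  flag None
blue foot (np.int64(158), array([-101.6,  -55.2,  -29.5]), np.float64(-25.2), np.float64(51.6)) 
  tab (np.int64(165), array([-70. , -65.4, -62.3]), np.float64(-40.4), np.float64(207.0)) 
  strip (np.int64(42), array([-75.3, -68.2, -61.9]), np.float64(-21.7), np.float64(15.2)) 
  flag None
```

Bar at 42.6°, orange at about −32°: turn 74.5° clockwise.

Request:
servo_tool:
  steps:
    - [[0, 0.03, 0.5, 0, 0, 0], [0, 0.03, 0.5, 0, 0, 0], [0, 0.03, 0.5, 0, 0, 0], [0, 0.03, 0.45, 0, 0, 0], [0, 0.03, 0.4, 0, 0, 0], [0, 0, 0, 0, 0, 0], [0, 0, 0, 0, 0, 0]]

```text
clock: 50.02
tcp_pos: [414.5, 344.8, 65.6]
orientation: [-0.363, 0.932, 0.0, 0.001]
contact_force: [-0.1, -0.3, -0.7]
gripper_width: 1.0
```

Request:
servo_tool:
  steps:
    - [[0, 0, 0, 0, 0, 0], [0, 0, 0, 0, 0, 0], [0, 0, 0, 0, 0, 0], [0, 0, 0, 0, 0, 0], [0, 0, 0, 0, 0, 0], [0, 0, 0, 0, 0, 0]]
  fingers: 255
  force: 30

```text
clock: 50.78
tcp_pos: [413.9, 344.6, 65.0]
orientation: [-0.363, 0.932, -0.001, 0.0]
contact_force: [0.9, -2.3, 6.1]
gripper_width: 0.179
```

Request:
servo_tool:
  steps:
    - [[0, 0, 0, 0, 0, 0.78], [0, 0, 0, 0, 0, 0.78], [0, 0, 0, 0, 0, 0.78], [0, 0, 0, 0, 0, 0.78], [0, 0, 0, 0, 0, 0.78], [0, 0, 0, 0, 0, 0.78], [0, 0, 0, 0, 0, 0.78], [0, 0, 0, 0, 0, 0.78], [0, 0, 0, 0, 0, 0.78], [0, 0, 0, 0, 0, 0.78], [0, 0, 0, 0, 0, 0.78], [0, 0, 0, 0, 0, 0.75]]

```text
clock: 52.28
tcp_pos: [413.9, 345.2, 65.1]
orientation: [0.277, 0.961, 0.0, 0.0]
contact_force: [-0.3, -1.7, 2.9]
gripper_width: 0.18
```

Request:
servo_tool:
  steps:
    - [[0, 0, 0, 0, 0, 0], [0, 0, 0, 0, 0, 0], [0, 0, 0, 0, 0, 0], [0, 0, 0, 0, 0, 0]]

```text
clock: 52.78
tcp_pos: [413.8, 345.2, 65.0]
orientation: [0.275, 0.961, 0.0, 0.0]
contact_force: [0.6, -1.3, 5.7]
gripper_width: 0.184
```

Request:
servo_tool:
  steps:
    - [[0, 0, 0, 0, 0, 0], [0, 0, 0, 0, 0, 0], [0, 0, 0, 0, 0, 0], [0, 0, 0, 0, 0, 0], [0, 0, 0, 0, 0, 0], [0, 0, -0.5, 0, 0, 0], [0, 0, -0.8, 0, 0, 0], [0, 0, -0.8, 0, 0, 0], [0, 0, -0.8, 0, 0, 0], [0, 0, -0.8, 0, 0, 0], [0, 0, 0, 0, 0, 0]]
  fingers: 0

```text
clock: 54.15
tcp_pos: [414.7, 346.8, 252.9]
orientation: [0.276, 0.961, 0.003, 0.002]
contact_force: [0.1, 0.1, -0.6]
gripper_width: 1.001
```

```bash
python3 - <<'E'
from h import *
f=grab('wrist'); s=f['state']; q=s['orientation']; print(s['tcp_pos'],np.degrees(2*np.arctan2(q[1],q[0]))%360)
knob(f); t=grab('top','t9'); s=grab('side','s9'); wheel(t,-324.9,406.7); ball(t,[406.7,-324.9])
for c in('red','yellow','blue'): hung(c,s)
a=t['img'][60:300,120:500]; cv2.imwrite('pics/t9c.png',cv2.resize(a,None,fx=2,fy=2)[:,:,::-1])
E
```

```text
[414.74621115 346.77618076 252.92795855] 147.96757597605824
bar 1067 ((415.0119323730469, 343.4388122558594), (15.674960136413574, 69.82892608642578), 58.12246322631836) [414.0563204  344.27357972  83.49940429]
green 93 [356.82795699 184.76344086] [453.2 378.7  42. ] 42.230736458831124
orange 67 [313.95522388 218.52238806] [461.9 314.6  42. ] -31.894442134903603
red spoke n 113 ang 169.56936772064597 [ 357.98717469 -316.24683391   61.66348773]
hub 131 [ 407.31138016 -324.42927992   69.97682362]
housing ((406.8624572753906, -325.3330383300781), (171.6536407470703, 175.5153045654297), 82.62964630126953)
ball n 21 ang 172.2697229433579 [ 337.11031773 -315.44616699   56.        ]
red foot (np.int64(407), array([162.1, 220.3, 237.4]), np.float64(-24.4), np.float64(52.5)) 
  tab (np.int64(6), array([200.3, 201.4, 203.6]), np.float64(-26.7), np.float64(230.1)) 
  strip (np.int64(51), array([189. , 197.1, 202.8]), np.float64(-32.9), np.float64(14.3)) 
  flag (np.int64(7), array([178.4, 180.1, 182.1]), np.float64(74.1), np.float64(61.2))
yellow foot (np.int64(328), array([21.7, 82.8, 98.7]), np.float64(-18.4), np.float64(51.9)) 
  tab None 
  strip (np.int64(107), array([ 5.6, 62.9, 67.6]), np.float64(-12.5), np.float64(14.4)) 
  flag None
blue foot (np.int64(16), array([-57.9, -51.9, -44.9]), np.float64(-17.0), np.float64(52.5)) 
  tab (np.int64(165), array([-70.4, -65.7, -61.9]), np.float64(-41.2), np.float64(207.8)) 
  strip (np.int64(13), array([-74.9, -70.9, -64.5]), np.float64(-40.7), np.float64(15.1)) 
  flag None
```

View pics/t9c.png

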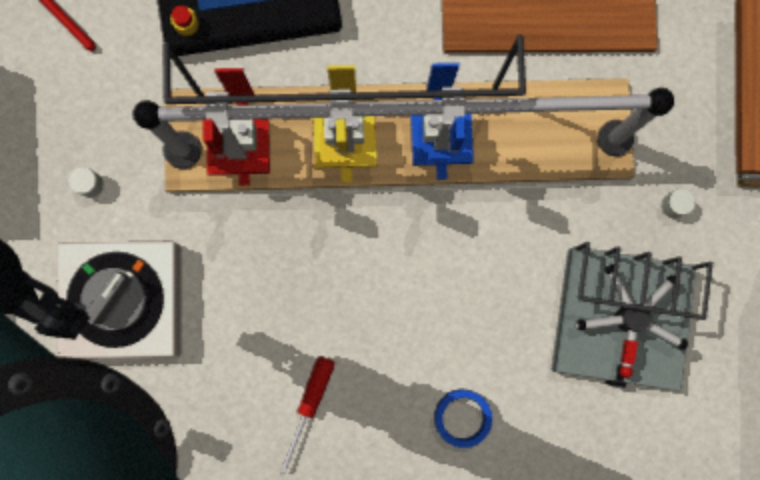

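```bash
python3 -c "
from rig import env
print(env.finish_job())"
```

```text
the job is handed in; nothing more can be done
None
```

The job is done in the order asked and handed in at about 54 s on the robot's clock. I turned the knob to green, hung all three carriers and slid them to their marks, pushed the star wheel round, then turned the knob to orange.

The last checks showed:

- **Carriers:** each foot centre is within about 1 mm of its own strip in the side view. That reading is from just after each was hung. In the last frames red and yellow still matched, but the arm hid blue's foot.
- **Wheel:** the red spoke's tip stood at about 172.3° against about 172.7° for the index mark, taking its direction from the edges of the wheel housing. The last top picture shows the red spoke over the mark. An average over the whole red spoke read 169.6°, but it is biased by the camera seeing the spoke's side, so I went by the tip. A partial look at the dark index mark gave 174 to 176°; I went by the housing edges instead.
- **Knob:** the bar lies at −31.9°, the same as the orange mark.
- **White cylinders:** I never moved them, and the last top picture shows both standing.

The gripper was open and clear of everything at hand-in. The top and side cameras disagreed by 3 to 4 mm in y, so I compared each carrier with its mark within the same camera.

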